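# Build up a grinding-wheel set on its pinned stand

### The job

Build up the wheel set on the steel assembly stand, in this order from the bottom: first the aluminium flange plate, flat on the base with both dowel pins in its two small holes and the post through its big one; then the large stone wheel, the small stone wheel and last the steel collar, each threaded on the post and lying flat on the one before. The stones are brittle, so lower every part all the way down before letting go instead of dropping it, and do not knock or shift the glass tumbler, the pen cup, the stack of dishes or the wash bottle. At the end everything is released and at rest.

Things in the scene. Friction and masses are not known exactly. Their poses are not given: they have to be found in the camera images.
- stand: Assembly stand, fixed to the bench, anywhere among the parts: dark steel base 124 x 56 x 8 mm (long side along its x axis). Origin: centre of the base's underside, on the bench. In its centre an upright steel post, 12 mm in diameter, its top 60 mm above the bench (last 6 mm a cone narrowing to 4 mm). On its x axis, 42 mm either side of the post, two upright dowel pins 8 mm in diameter, tops 18 mm above the bench (10 mm above the base; last 4 mm a cone narrowing to 3 mm).
- flange_mid (a point): Aluminium flange plate, 112 x 46 x 11 mm, lying flat on the bench. Point: its centre, half-way up. x along the long side, y along the 46 mm width (grasp across the width), z up. Three through holes on its x axis: 23 mm in diameter at the centre, and 12 mm at 42 mm either side; it fits either way round. 0.14 kg. Seated on the stand's base its centre is 13.5 mm above the bench.
- wheel_l_mid (a point): Large grinding wheel: grey stone disc 64 mm in diameter, 16 mm thick, with a 20 mm bore, lying flat on the bench. Point: its centre, half-way up, z along the bore. About 0.12 kg. Seated, its centre is 27 mm above the bench.
- wheel_s_mid (a point): Small grinding wheel: grey stone disc 44 mm in diameter, 14 mm thick, with a 20 mm bore, lying flat on the bench. Point: its centre, half-way up, z along the bore. About 0.07 kg. Seated, its centre is 42 mm above the bench.
- collar_mid (a point): Steel clamp collar: plain short tube 36 mm in diameter, 22 mm high, with a 20 mm bore and no thread, standing on end on the bench. Point: its centre, half-way up, z along the bore. About 0.09 kg. Seated, its centre is 60 mm above the bench.
- tumbler: Clear glass tumbler, 70 mm across the rim and 85 mm high, standing among the parts; leave it alone. Origin: centre of its underside.
- pencup: Green glass cup, 66 mm across and 75 mm high, with pens up to 130 mm high, standing among the parts; leave it alone. Origin: centre of its underside.
- dishes: Stack of four small white dishes, 66 mm across and 32 mm high in all, standing among the parts; leave it alone. Origin: centre of its underside.
- washbottle: White plastic wash bottle, 76 mm across and 190 mm high, at the right-hand side; leave it alone. Origin: centre of its underside.
Things that resemble listed ones, but are neither listed nor needed, are in the scene too. Of the things shaped like the part that bears flange_mid, the aluminium one is meant.

How it is judged:
By the outcome, as a careful person would: the job done as asked, in the order asked, and still so for the second after the job is handed in, with the robot touching nothing.
It also fails if it takes over 125 s, if anything falls off the work surface, if the arm or the gripper's body presses on something with over 40 N, if the wrist force passes 120 N, or if a joint passes its speed limit or range.

### The arm

A 6-joint arm with a two-finger parallel gripper is mounted at the origin on the work surface. World frame = base frame: x ahead of the robot, y to its left, z up, the work surface at z = 0. Lengths are in m, angles in rad, forces in N, time in s.
With the tool pointing down it reaches from about 0.25 to 0.725 m from the base axis. Payload 9.7 kg.
Tool frame: the origin (TCP) lies midway between the tips of the shut fingers; the grasp point (between the pads) lies 19 mm behind it; z points along the fingers, y is the direction in which the jaws open and shut (so a half turn about z gives the same grasp; the last joint's range is limited). The gripper opens to 85 mm and grips with 20 to 120 N. Pads are 22 mm wide; open, the fingers measure 114 mm over their backs; the gripper's body (76 mm by 85 mm) begins 54 mm behind the grasp point. The pads swing forward as they close: fully open they stand 13 mm farther back than shut.
Start: joints at [1.18, 0.087, 0.176, 1.66, 0, 1.571], TCP at [0.21, 0.509, 0.231] pointing down, gripper open.
Joint ranges: [-3.13, 3.13], [-0.85, 1.81], [-1.15, 1.24], [-2.2, 2.28], [-1.44, 1.52], [-3.14, 3.14]. Speed limits (rad/s): [2.22, 2.22, 2.57, 3.14, 3.14, 3.14].

### API

Orientations are given as a unit quaternion [x, y, z, w].
In Python, from station import r gives the robot as it stands.
- The arm moves only by the tool carry_out, never from a script. Its argument "rows" is a list of rows, each a list of 3 entries, a list of its own where there are three numbers: the shift along the tool's x, y, z in mm, then the turn, a rotation vector about the tool's x, y, z in degrees, then the closure, from -1 (fully open) to 1 (shut). In form: [[[dx, dy, dz], [rx, ry, rz], jaw], ...]. A call has exactly 8 rows; each row is the pose to reach, as a shift and turn from the pose commanded when the call began, along the tool's axes at that moment; what a row does not reach only later rows make up. A row lasts 1/8 s, in which the tool goes at most 62.5 mm and 10.7 degrees, less where a joint would pass 70% of its speed; a pose out of reach is approached as far as the arm can. A call with a gripper value outside its range is refused whole. The fingers move at their own pace and stop on an object; "squeeze" is the grip in N (left out, the last holds). Time passes only in rows, so rows that repeat a pose let the fingers close, or fill a call up. It gives the time, the measured TCP pose, the force and the opening at its end, in the units of the state.
- r.observe(): the state, without advancing time (a new reading comes with each control period).
- r.grab_frame(name): name is "scene" or "top"; returns a dict with "image" (384x512x3 uint8, red, green, blue), "mtx" (3x3 intrinsics, pixels), "k1" (the pictures are not rectified: a ray, as slopes to the right and down, at radius r is drawn at 1 + k1 r^2 times it, then the intrinsics apply), "position" and "orientation" of the camera in the world. Camera axes: x right, y down, z forward; pixel columns grow to the right and rows downward; lengths in m; the calibration is good to about 2 mm. A picture is of the moment at which its call begins. There is no depth.
- r.job_done(): hands the job in, once; it reports no verdict.
The state is a dict: "time_s": time; "q": joint angles; "dq": joint speeds; "tau": joint torques, N m; "position": TCP position; "ee_rot": TCP orientation; "ft_force": force on the tool from outside, world axes, zero at the start; "torque": the same for the moment, N m; "opening": finger opening in m.
Only numpy, scipy, OpenCV 4.12 (cv2) and the standard library are available. Lean on these libraries where they do the work, as an engineer would, in place of code of your own. Each camera call takes 0.05 s, during which the arm holds its last target.

## Working session

There is one attempt and no reset: what is moved stays moved. The work goes in short steps, Python scripts to look and compute and a tool call to move; the robot and the scene stay as the last step left them, time stands still between calls to the robot, and variables do not carry over. Pictures are saved under pics/ and viewed, and the job is handed in when it is done.

Besides the shell and the picture viewer there is one more tool, called after ">>>" as name(argument=value, ...) on one line, values as JSON. carry_out: Moves the arm, as the interface text tells. Its arguments: {"type":"object","properties":{"rows":{"type":"array","items":{"type":"array"}},"squeeze":{"type":"number"}},"required":["rows"]}

```bash
mkdir -p pics; ls
python3 - <<'E'
from station import r
import cv2
s=r.observe(); print(s)
for n in("scene","top"):
    f=r.grab_frame(n); cv2.imwrite(f"pics/{n}0.png",cv2.resize(f["image"][:,:,::-1],(800,600),interpolation=cv2.INTER_CUBIC)); cv2.imwrite(f"pics/raw_{n}0.png",f["image"][:,:,::-1])
    print(n,f["mtx"],f["k1"],f["position"],f["orientation"])
E
```

```text
pics
{'time_s': 0.0, 'q': array([1.17999098e+00, 8.74515061e-02, 1.75114201e-01, 1.65980765e+00,
       1.58008993e-05, 1.57083801e+00]), 'dq': array([-0.00019055,  0.00163636, -0.00262177,  0.00024117,  0.00045591,
       -0.00098123]), 'tau': array([-2.67213136e-04, -5.20381594e+01,  4.64805651e+01,  1.62712787e-02,
        2.34259852e-05,  2.14556428e-05]), 'position': array([0.20941761, 0.50831112, 0.23057756]), 'ee_rot': array([ 1.94181966e-01,  9.80965295e-01, -6.59948320e-04, -1.38661784e-04]), 'ft_force': array([-0.22765495, -0.86810352, -0.56164594]), 'torque': array([0.02183302, 0.03301485, 0.03725966]), 'opening': 0.08518382306772493}
scene [[466.75085703   0.         251.47625218]
 [  0.         466.75085703 188.38805533]
 [  0.           0.           1.        ]] -0.17844790936735103 [ 1.0135856  -0.64314043  1.17198301] [ 0.89419747  0.32372819 -0.10253651 -0.29171426]
top [[400.48862269   0.         256.11032042]
 [  0.         400.48862269 190.10227279]
 [  0.           0.           1.        ]] 0.0029218418500458524 [0.42050179 0.00651515 1.0667421 ] [ 0.7103618  -0.70220706  0.03843749 -0.02852912]
```

View pics/top0.png

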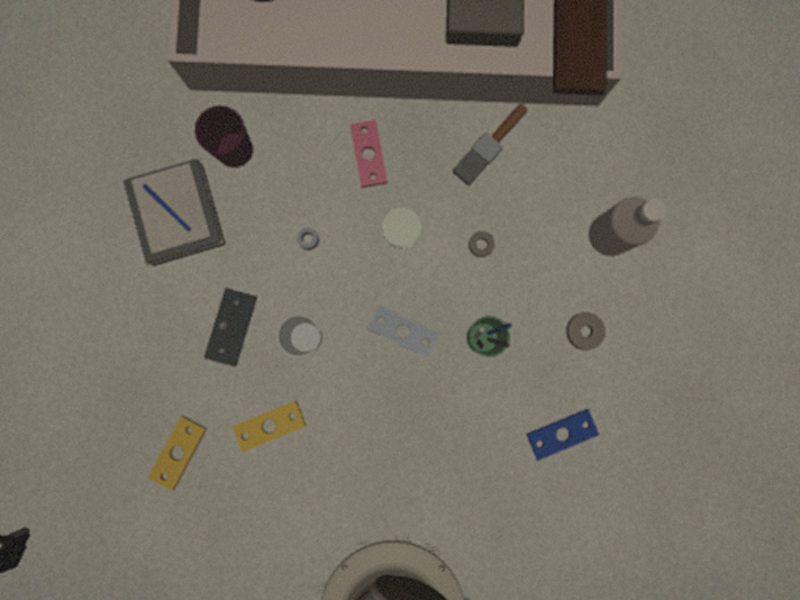

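View pics/scene0.png

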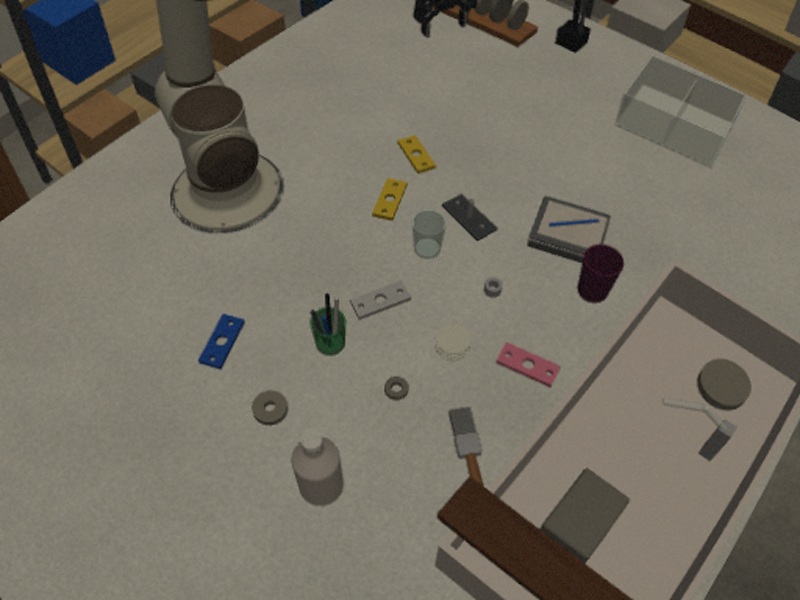

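The top view (800x600) shows the stand at (230,327), aluminium flange at (403,331), large wheel (586,331), small wheel (481,244), collar (308,238), tumbler (300,335), pen cup (489,337), dishes (402,228) and wash bottle (630,220). Next I measure them.

```bash
cat > h.py <<'E'
import numpy as np, cv2
from scipy.spatial.transform import Rotation as R
CAM={}
def cam(f):
    return dict(K=f["mtx"],k=f["k1"],p=np.array(f["position"]),R=R.from_quat(f["orientation"]).as_matrix())
def toworld(c,px,z):
    px=np.atleast_2d(px).astype(float)
    d=cv2.undistortPoints(px.reshape(-1,1,2),c["K"],np.array([c["k"],0,0,0.])).reshape(-1,2)
    v=np.c_[d,np.ones(len(d))]@c["R"].T
    t=(z-c["p"][2])/v[:,2]
    return (c["p"]+v*t[:,None])
def topx(c,P):
    q=(np.atleast_2d(P)-c["p"])@c["R"]; s=q[:,:2]/q[:,2:]
    s=s*(1+c["k"]*(s**2).sum(1,keepdims=True))
    return s@c["K"][:2,:2].T+c["K"][:2,2]
E
python3 - <<'E'
from h import *
from station import r
for n in("top","scene"):
    ims=[r.grab_frame(n) for _ in range(4)]
    c=cam(ims[0]); np.save(f"cam_{n}.npy",c,allow_pickle=True)
    im=np.mean([f["image"].astype(float) for f in ims],0).clip(0,255).astype(np.uint8)[:,:,::-1].copy()
    cv2.imwrite(f"pics/avg_{n}.png",im)
im=cv2.imread("pics/avg_top.png")
def crop(im,boxes,name):
    t=[cv2.resize(im[y:y+56,x:x+56],(266,266),interpolation=cv2.INTER_CUBIC) for x,y in boxes]
    t=[cv2.convertScaleAbs(a,alpha=1.5) for a in t]
    cv2.imwrite(name,np.vstack([np.hstack(t[:3]),np.hstack(t[3:6])]))
b=[(119,180),(230,184),(347,184),(280,128),(169,124),(164,186)]
crop(im,b,"pics/crop_top.png")
b=[(276,110),(216,164),(147,232),(226,220),(288,156),(247,130)]
crop(cv2.imread("pics/avg_scene.png"),b,"pics/crop_scene.png")
E
```

```text
(no output)
```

View pics/crop_top.png

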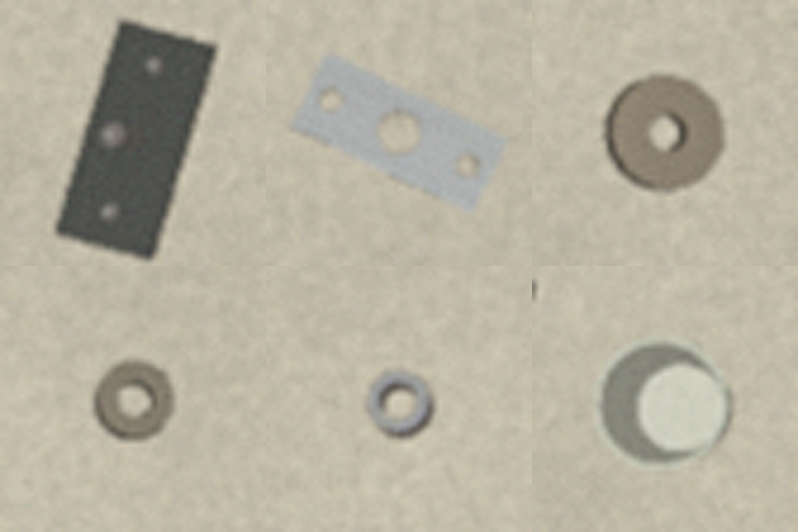

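View pics/crop_scene.png

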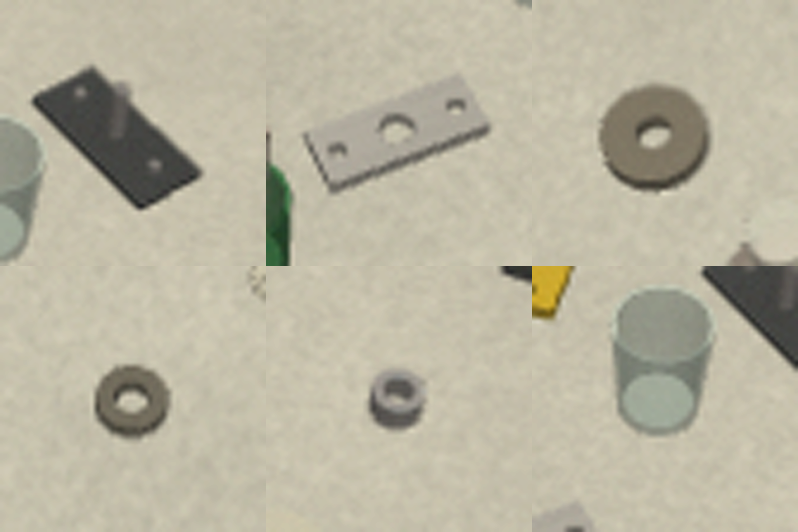

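Run:
```python
from h import *
ct=np.load("cam_top.npy",allow_pickle=True).item()
im=cv2.imread("pics/avg_top.png"); S=8
def up(x,y,w=56):
    return cv2.resize(im[y:y+w,x:x+w],None,fx=S,fy=S,interpolation=cv2.INTER_CUBIC)
def back(p,x,y): return (np.asarray(p,float)+.5)/S-.5+np.array([x,y])
def big(m):
    cs,h=cv2.findContours(m.astype(np.uint8)*255,cv2.RETR_CCOMP,cv2.CHAIN_APPROX_NONE)
    i=max(range(len(cs)),key=lambda i:cv2.contourArea(cs[i]))
    return cs[i],[cs[j] for j in range(len(cs)) if h[0][j][3]==i and cv2.contourArea(cs[j])>2*S*S]
def cen(c):
    m=cv2.moments(c); return [m['m10']/m['m00'],m['m01']/m['m00']]
def rect(w):
    (c,(a,b),t)=cv2.minAreaRect((w[:,:2]*1000).astype(np.float32))
    if b>a: t+=90;a,b=b,a
    return np.round(c,1),round(a,1),round(b,1),round(t%180,2)
# stand
x,y=119,180;u=up(x,y).astype(float);g=u.mean(2)
C,H=big(cv2.morphologyEx((g<95).astype(np.uint8),cv2.MORPH_CLOSE,np.ones((50,50))))
print("stand",rect(toworld(ct,back(C[:,0],x,y),.008)))
C,H=big(g<95)
for h in H:print("  hole",cv2.contourArea(h)/64,back(cen(h),x,y), toworld(ct,back(cen(h),x,y),.018)[0]*1000,toworld(ct,back(cen(h),x,y),.06)[0]*1000)
# flange
x,y=230,184;u=up(x,y).astype(float)
d=u[:,:,0]-u[:,:,2]
print(np.percentile(d,[2,20,50,80,98]))
C,H=big(cv2.GaussianBlur(d,(9,9),2)>0)
print("flange",rect(toworld(ct,back(C[:,0],x,y),.011)))
for h in H:print("  hole",cv2.contourArea(h)/64,back(cen(h),x,y), toworld(ct,back(cen(h),x,y),.011)[0]*1000,toworld(ct,back(cen(h),x,y),.0055)[0]*1000)
for n,x,y,hh in (("L",347,184,.016),("S",280,128,.014),("col",169,124,.022)):
    u=up(x,y).astype(float);g=u.mean(2); 
    if n=="col": g=u[:,:,2]
    bg=np.median(g[:60]);fg=np.percentile(g,1 if n!="L" else 10)
    C,H=big(g<bg-22)
    for z in(0,hh):
        w=toworld(ct,back(C[:,0],x,y),z);cc,rr=cv2.minEnclosingCircle((w[:,:2]*1000).astype(np.float32));e=cv2.fitEllipse((w[:,:2]*1000).astype(np.float32));print(n,z,cc,2*rr,e)
    for h in H:print("  hole",cv2.contourArea(h)/64,toworld(ct,back(cen(h),x,y),hh)[0]*1000,toworld(ct,back(cen(h),x,y),0)[0]*1000)
```

```text
stand (array([464.4, 278.8]), 132.6, 60.5, 166.16)
[-18. -17. -16.  -7.   2.]
flange (array([464.6, -12.3]), 108.5, 43.3, 65.02)
  hole 37.8203125 [271.92849704 218.41441593] [446.57432144 -50.19871211  11.        ] [446.71014907 -50.49416898   5.5       ]
  hole 97.4921875 [257.5318652  211.39377988] [464.60702812 -12.10798993  11.        ] [464.83679904 -12.20500915   5.5       ]
  hole 36.3515625 [243.26995576 204.56302833] [482.18415774  25.70748228  11.        ] [482.50549858  25.80746675   5.5       ]
L 0 (467.87432861328125, -324.31744384765625) 69.1261978149414 ((468.225341796875, -324.1533203125), (64.8371353149414, 68.03153991699219), 11.601462364196777)
L 0.016 (467.163818359375, -319.35528564453125) 68.08938598632812 ((467.509521484375, -319.19366455078125), (63.86464309692383, 67.01113891601562), 11.601470947265625)
  hole 31.578125 [ 467.33255761 -319.11484665   16.        ] [ 468.04566538 -324.0733231     0.        ]
S 0 (616.70263671875, -146.44509887695312) 47.99625778198242 ((616.3116455078125, -146.2674560546875), (44.20092010498047, 46.90743637084961), 52.16810607910156)
S 0.014 (614.1277465820312, -144.43756103515625) 47.36637496948242 ((613.7418212890625, -144.2623291015625), (43.620826721191406, 46.29182434082031), 52.168121337890625)
  hole 34.28125 [ 613.60848804 -144.05889854   14.        ] [ 616.17653754 -146.06132316    0.        ]
col 0 (620.6824951171875, 152.404052734375) 38.57054138183594 ((620.0979614257812, 152.025390625), (31.77631378173828, 35.847618103027344), 128.10421752929688)
col 0.022 (616.5541381835938, 149.39537048339844) 37.7752685546875 ((615.9815673828125, 149.02444458007812), (31.120973587036133, 35.10831069946289), 128.10426330566406)
```

Run:
```python
from h import *
ct=np.load("cam_top.npy",allow_pickle=True).item()
cs=np.load("cam_scene.npy",allow_pickle=True).item()
im=cv2.imread("pics/avg_top.png");S=8
x,y=119,180
u=cv2.resize(im[y:y+56,x:x+56],None,fx=S,fy=S,interpolation=cv2.INTER_CUBIC).astype(float);g=u.mean(2)
print(np.percentile(g,[1,10,15,20,50,90]))
base=np.percentile(g,5)
for th in(75,90,105,120):
    C=max(cv2.findContours((g<th).astype(np.uint8),cv2.RETR_EXTERNAL,cv2.CHAIN_APPROX_NONE)[0],key=cv2.contourArea)
    w=toworld(ct,(C[:,0]+.5)/S-.5+np.array([x,y]),.008)
    print(th,cv2.minAreaRect((w[:,:2]*1000).astype(np.float32)))
hull=np.zeros(g.shape,np.uint8);cv2.fillPoly(hull,[C],1);hull=cv2.erode(hull,np.ones((40,40)))
ex=np.where(hull>0,g-np.median(g[hull>0]),0)
for th in (12,20):
  n,l,st,c=cv2.connectedComponentsWithStats((ex>th).astype(np.uint8))
  for i in range(1,n):
    m=l==i
    if m.sum()<60: continue
    yy,xx=np.nonzero(m);wt=ex[m];p=np.array([np.average(xx,weights=wt),np.average(yy,weights=wt)])
    q=(p+.5)/S-.5+np.array([x,y]);print(th,m.sum()/64,q,[np.round(toworld(ct,q,z)[0]*1000,1)[:2] for z in(.008,.013,.018,.055,.06)])
```

```text
[ 48.          51.66666667  52.33333333  53.         119.66666667
 124.        ]
75 ((468.0428161621094, 278.33258056640625), (56.30715560913086, 122.76378631591797), 74.95027160644531)
90 ((468.0804443359375, 278.2578125), (58.26799011230469, 124.742919921875), 74.94488525390625)
105 ((467.9776916503906, 278.26849365234375), (60.53715896606445, 126.86942291259766), 74.91326904296875)
120 ((467.0226135253906, 284.3558044433594), (77.00287628173828, 137.10073852539062), 74.11428833007812)
12 8.390625 [150.82450443 193.21308552] [array([509.5, 270.4]), array([509.1, 269.2]), array([508.7, 267.9]), array([505.6, 258.7]), array([505.2, 257.5])]
12 19.421875 [142.11541629 207.85177016] [array([470.6, 291.9]), array([470.3, 290.5]), array([470.1, 289.2]), array([468.4, 279.2]), array([468.1, 277.9])]
12 9.96875 [141.47341437 224.05871515] [array([428.1, 291.9]), array([428. , 290.6]), array([428. , 289.2]), array([427.7, 279.3]), array([427.7, 277.9])]
20 4.90625 [150.81031308 193.18485267] [array([509.6, 270.5]), array([509.2, 269.2]), array([508.8, 268. ]), array([505.7, 258.7]), array([505.2, 257.5])]
20 12.78125 [142.05655473 207.83199028] [array([470.6, 292. ]), array([470.4, 290.7]), array([470.2, 289.3]), array([468.4, 279.4]), array([468.2, 278. ])]
20 5.96875 [141.41940372 224.04905532] [array([428.1, 292.1]), array([428. , 290.7]), array([428. , 289.4]), array([427.7, 279.4]), array([427.7, 278.1])]
```

Run:
```python
from h import *
cs=np.load("cam_scene.npy",allow_pickle=True).item()
im=cv2.imread("pics/avg_scene.png")
a=np.deg2rad(-14.9);c=np.array([468.4,279.0])
P=[[*c,0]]+[[*(c+s*42*np.array([np.cos(a),np.sin(a)])),18] for s in(1,-1)]+[[*c,60]]
a2=np.deg2rad(64.87);f=np.array([464.8,-12.2])
P+=[[*(f+s*42*np.array([np.cos(a2),np.sin(a2)])),11] for s in(1,-1,0)]
P+=[[467.8,-321.7,16],[615,-145.2,14],[618,150.5,22]]
sx=np.array([[1,1],[1,-1],[-1,-1],[-1,1]])
rot=lambda a:np.array([[np.cos(a),np.sin(a)],[-np.sin(a),np.cos(a)]])
P+=[[*p,8] for p in c+(sx*[62,28])@rot(a)]+[[*p,11] for p in f+(sx*[56,23])@rot(a2)]
for z0,xy,rad in((16,[467.8,-321.7],32),(14,[615,-145.2],22),(22,[618,150.5],18)):
    P+=[[xy[0]+rad*np.cos(t),xy[1]+rad*np.sin(t),z0] for t in np.arange(0,6.2,.52)]
q=topx(cs,np.array(P)/1000); S=5
b=[(276,110),(216,164),(147,232),(226,220),(288,156)]
T=[]
for x,y in b:
    t=cv2.convertScaleAbs(cv2.resize(im[y:y+56,x:x+56],None,fx=S,fy=S,interpolation=cv2.INTER_CUBIC),alpha=1.5)
    for p in q:
        u=((p-[x,y]+.5)*S-.5).round().astype(int)
        cv2.drawMarker(t,tuple(int(v) for v in u),(0,0,255),cv2.MARKER_CROSS,7,1)
    T.append(t[:266,:266])
T.append(T[0]*0)
cv2.imwrite("pics/ov_scene.png",np.vstack([np.hstack(T[:3]),np.hstack(T[3:])]))
```

```text
(no output)
```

View pics/ov_scene.png

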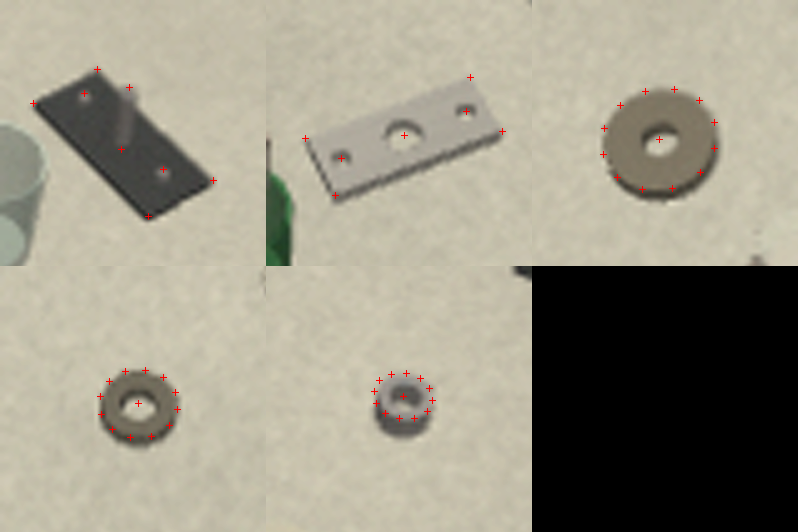

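```bash
cat > mv.py <<'E'
from h import *
def to(x,y,z,yaw,r=None):
    """shift (mm, tool axes) and turn from current commanded pose ~ measured; target mm, yaw of tool y axis deg, tool down"""
    from station import r
    s=r.observe();p=np.array(s["position"])*1000;Q=R.from_quat(s["ee_rot"])
    a=np.deg2rad(yaw);ty=np.array([np.cos(a),np.sin(a),0]);tz=np.array([0,0,-1.]);tx=np.cross(ty,tz)
    T=R.from_matrix(np.c_[tx,ty,tz])
    d=Q.inv().apply(np.array([x,y,z])-p); rv=(Q.inv()*T).as_rotvec(degrees=True)
    print("pos",p.round(1),"t",round(s["time_s"],2),"shift",d.round(1),"turn",rv.round(2),"F",np.round(s["ft_force"],1),"open",round(s["opening"]*1000,1),"q",np.round(s["q"],2))
E
python3 - <<'E'
from mv import *
ct=np.load("cam_top.npy",allow_pickle=True).item()
k=.64
for n,px,z in(("tumbler",(195.8,216.3),0),("tumbler rim",(299*k,335*k),.085),("pencup rim",(489*k,336*k),.075),("dishes",(402*k,228*k),.032),("wash",(608*k,237*k),0),("washcap",(652*k,211*k),.19)):
    print(n,toworld(ct,px,z)[0].round(3))
to(464.8,-12.2,150,154.87)
to(464.8,-12.2,150,-25.13)
E
```

```text
tumbler [0.45  0.151 0.   ]
tumbler rim [0.452 0.151 0.085]
pencup rim [ 0.454 -0.148  0.075]
dishes [ 0.635 -0.009  0.032]
wash [ 0.631 -0.368  0.   ]
washcap [ 0.632 -0.365  0.19 ]
pos [209.5 508.5 231.3] t 0.5 shift [-434.4 -384.2   81.3] turn [ -0.    -0.   -87.26] F [0.5 0.8 0.1] open 85.7 q [1.18 0.09 0.18 1.66 0.   1.57]
pos [209.5 508.5 231.3] t 0.5 shift [-434.4 -384.2   81.3] turn [-0.    0.   92.74] F [0.5 0.8 0.1] open 85.7 q [1.18 0.09 0.18 1.66 0.   1.57]
```

>>> carry_out(rows=[[[-50,-45,0],[0,0,-10],-1],[[-100,-90,0],[0,0,-20],-1],[[-150,-135,0],[0,0,-30],-1],[[-200,-178,0],[0,0,-40],-1],[[-250,-222,0],[0,0,-50],-1],[[-300,-266,0],[0,0,-60],-1],[[-350,-310,0],[0,0,-70],-0.6],[[-400,-354,0],[0,0,-80],-0.3]], squeeze=40)

```text
time_s: 1.5
position: [0.4049, 0.1123, 0.2316]
ee_rot: [-0.434, 0.901, -0.0, 0.0]
ft_force: [0.1, 0.6, 0.3]
opening: 0.0561
```

```bash
python3 -c "
from mv import *
to(464.8,-12.2,60,154.87)"
```

```text
pos [404.9 112.3 231.6] t 1.5 shift [  60.2 -124.3  171.6] turn [ -0.03   0.04 -13.38] F [0.1 0.6 0.3] open 56.1 q [ 0.27 -0.22 -0.11  1.68  0.   -0.63]
```

>>> carry_out(rows=[[[0,0,0],[0,0,0],-0.3],[[0,0,0],[0,0,0],-0.3],[[0,0,0],[0,0,0],-0.3],[[0,0,0],[0,0,0],-0.3],[[0,0,0],[0,0,0],-0.3],[[0,0,0],[0,0,0],-0.3],[[0,0,0],[0,0,0],-0.3],[[0,0,0],[0,0,0],-0.3]])

```text
time_s: 2.5
position: [0.4044, 0.1138, 0.2313]
ee_rot: [-0.432, 0.902, -0.0, -0.0]
ft_force: [-0.8, -0.5, -0.2]
opening: 0.0554
```

```bash
python3 -c "
from mv import *
to(464.8,-12.2,60,154.87)"
```

```text
pos [404.4 113.8 231.3] t 2.5 shift [  60.3 -126.1  171.3] turn [  0.    -0.   -13.68] F [-0.8 -0.5 -0.2] open 55.4 q [ 0.27 -0.22 -0.11  1.68 -0.   -0.62]
```

>>> carry_out(rows=[[[15,-31,30],[0,0,-4],-0.3],[[30,-63,60],[0,0,-8],-0.3],[[45,-95,90],[0,0,-11],-0.3],[[60,-126,120],[0,0,-13.7],-0.3],[[60.3,-126,150],[0,0,-13.7],-0.3],[[60.3,-126,171],[0,0,-13.7],-0.3],[[60.3,-126,171],[0,0,-13.7],-0.3],[[60.3,-126,171],[0,0,-13.7],-0.3]])

```text
time_s: 3.5
position: [0.4652, -0.0121, 0.0613]
ee_rot: [-0.537, 0.844, -0.0, 0.0]
ft_force: [0.5, -0.2, 0.2]
opening: 0.0556
```

Run:
```python
from mv import *
to(464.8,-12.2,4,154.87)
from station import r
T=[]
for n,(x,y) in(("top",(215,165)),("scene",(200,130))):
    f=r.grab_frame(n); T.append(cv2.resize(f["image"][y:y+95,x:x+95,::-1],(395,395),interpolation=cv2.INTER_CUBIC))
cv2.imwrite("pics/g1.png",cv2.convertScaleAbs(np.hstack(T),alpha=1.4))
```

```text
pos [465.2 -12.1  61.3] t 3.5 shift [ 0.3  0.4 57.3] turn [-0.05  0.02  0.03] F [ 0.5 -0.2  0.2] open 55.6 q [-0.03 -0.11 -0.35  1.33 -0.   -1.16]
```

View pics/g1.png

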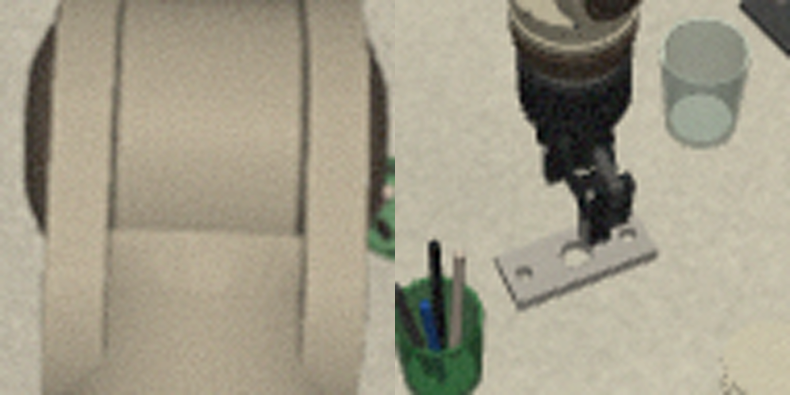

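>>> carry_out(rows=[[[0.3,0.4,15],[0,0,0],-0.4],[[0.3,0.4,30],[0,0,0],-0.4],[[0.3,0.4,40],[0,0,0],-0.4],[[0.3,0.4,48],[0,0,0],-0.4],[[0.3,0.4,54],[0,0,0],-0.4],[[0.3,0.4,58],[0,0,0],-0.4],[[0.3,0.4,60],[0,0,0],-0.4],[[0.3,0.4,60],[0,0,0],-0.4]])

```text
time_s: 4.6
position: [0.4644, -0.0122, 0.0004]
ee_rot: [-0.537, 0.844, -0.0, 0.0]
ft_force: [-0.5, 0.0, 0.2]
opening: 0.0597
```

>>> carry_out(rows=[[[0,0,0],[0,0,0],0.3],[[0,0,0],[0,0,0],0.6],[[0,0,0],[0,0,0],1],[[0,0,0],[0,0,0],1],[[0,0,0],[0,0,0],1],[[0,0,0],[0,0,0],1],[[0,0,0],[0,0,0],1],[[0,0,0],[0,0,0],1]], squeeze=40)

```text
time_s: 5.6
position: [0.4647, -0.0122, 0.0009]
ee_rot: [-0.537, 0.844, -0.0, 0.0]
ft_force: [-0.2, -0.2, 4.9]
opening: 0.0447
```

```bash
python3 -c "
from mv import *
to(464.8,-12.2,50,154.87)"
```

```text
pos [464.7 -12.2   0.9] t 5.6 shift [ -0.1  -0.1 -49.1] turn [-0.05  0.02  0.03] F [-0.2 -0.2  4.9] open 44.7 q [-0.03 -0.08 -0.44  1.21 -0.   -1.16]
```

>>> carry_out(rows=[[[0,0,-5],[0,0,0],1],[[0,0,-12],[0,0,0],1],[[0,0,-30],[0,0,0],1],[[0,0,-55],[0,0,0],1],[[0,0,-80],[0,0,0],1],[[0,0,-110],[0,0,0],1],[[0,0,-130],[0,0,0],1],[[0,0,-140],[0,0,0],1]])

```text
time_s: 6.6
position: [0.4648, -0.0122, 0.1424]
ee_rot: [-0.537, 0.844, -0.001, 0.001]
ft_force: [0.2, -0.1, -0.9]
opening: 0.0449
```

Run:
```python
from mv import *
to(468.4,279,140,75.1)
from station import r
T=[]
for n,(x,y) in(("top",(215,165)),("scene",(200,100))):
    f=r.grab_frame(n); T.append(cv2.resize(f["image"][y:y+95,x:x+95,::-1],(395,395),interpolation=cv2.INTER_CUBIC))
cv2.imwrite("pics/g2.png",cv2.convertScaleAbs(np.hstack(T),alpha=1.4))
```

```text
pos [464.8 -12.2 142.4] t 6.6 shift [-265.2  120.3    2.4] turn [-6.000e-02  1.300e-01  7.979e+01] F [ 0.2 -0.1 -0.9] open 44.9 q [-0.03 -0.13 -0.21  1.49  0.   -1.16]
```

View pics/g2.png

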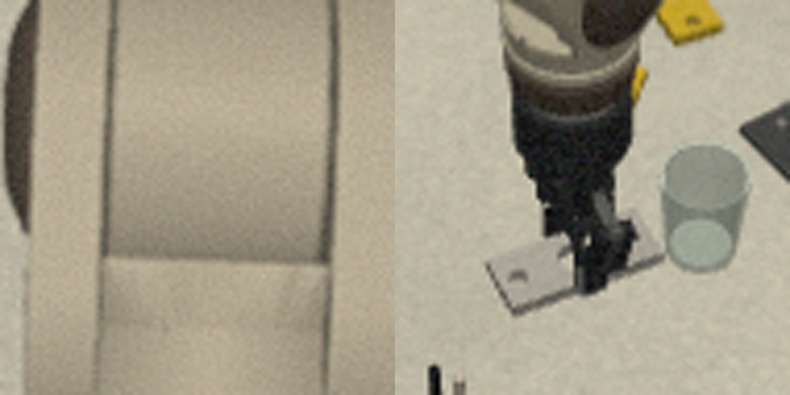

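>>> carry_out(rows=[[[-30,13.6,0],[0,0,8],1],[[-60,27,0],[0,0,16],1],[[-90,41,0],[0,0,25],1],[[-125,57,0],[0,0,34],1],[[-160,72,0],[0,0,43],1],[[-195,88,0],[0,0,52],1],[[-230,104,0],[0,0,61],1],[[-255,115.6,0],[0,0,70],1]])

```text
time_s: 7.7
position: [0.4672, 0.2691, 0.1392]
ee_rot: [0.047, 0.999, -0.0, -0.001]
ft_force: [0.1, 0.1, 0.4]
opening: 0.0446
```

```bash
python3 -c "
from mv import *
to(468.4,279,100,75.1)"
```

```text
pos [467.2 269.1 139.2] t 7.7 shift [-0.3 10.  39.2] turn [-0.06 -0.07  9.55] F [0.1 0.1 0.4] open 44.6 q [ 0.52  0.05 -0.04  1.48  0.    0.62]
```

>>> carry_out(rows=[[[0,4,8],[0,0,4],1],[[-0.2,8,16],[0,0,8],1],[[-0.3,10,26],[0,0,9.6],1],[[-0.3,10,36],[0,0,9.6],1],[[-0.3,10,46],[0,0,9.6],1],[[-0.3,10,56],[0,0,9.6],1],[[-0.3,10,62],[0,0,9.6],1],[[-0.3,10,62],[0,0,9.6],1]])

```text
time_s: 8.7
position: [0.4688, 0.2775, 0.0778]
ee_rot: [0.128, 0.992, -0.0, -0.0]
ft_force: [0.3, -0.2, -0.6]
opening: 0.0446
```

Run:
```python
from mv import *
to(468.4,279,40,75.1)
from station import r
T=[]
for n,(x,y) in(("top",(100,160)),("scene",(250,75))):
    f=r.grab_frame(n); T.append(cv2.resize(f["image"][y:y+95,x:x+95,::-1],(395,395),interpolation=cv2.INTER_CUBIC))
cv2.imwrite("pics/g3.png",cv2.convertScaleAbs(np.hstack(T),alpha=1.5))
```

```text
pos [468.8 277.5  77.8] t 8.7 shift [ 0.7  1.4 37.8] turn [-0.03 -0.03  0.2 ] F [ 0.3 -0.2 -0.6] open 44.6 q [ 0.53  0.07 -0.14  1.36  0.    0.79]
```

View pics/g3.png

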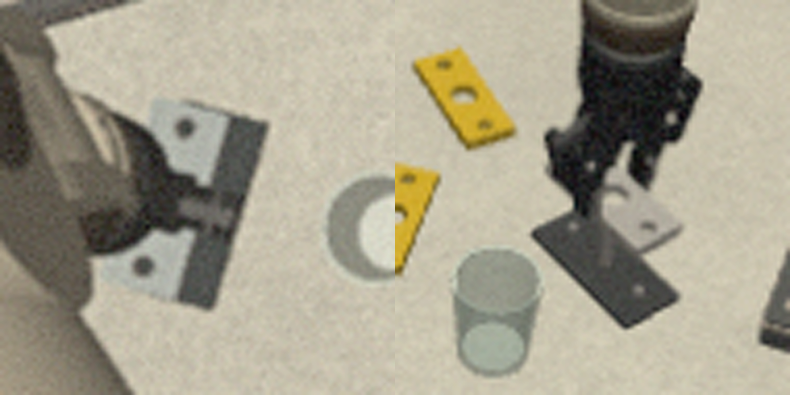

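```bash
cat > holes.py <<'E'
from mv import *
import sys
def meas(ztop,h,boxes,thr=None,half=9,pick="dark"):
    from station import r
    c=np.load("cam_top.npy",allow_pickle=True).item()
    im=np.mean([r.grab_frame("top")["image"].astype(float) for _ in range(2)],0).mean(2)
    out=[]
    for bx,by in boxes:
        x=int(round(bx))-half;y=int(round(by))-half
        g=cv2.resize(im[y:y+2*half+1,x:x+2*half+1].astype(np.float32),None,fx=8,fy=8,interpolation=cv2.INTER_CUBIC)
        hi=np.percentile(g,60); 
        k=g[56:96,56:96].min() ; t=(hi+k)/2
        n,l,st,cc=cv2.connectedComponentsWithStats((g<t).astype(np.uint8))
        i=min(range(1,n),key=lambda i:np.hypot(*(cc[i]-g.shape[0]/2)) if st[i,4]>300 else 99)
        p=(cc[i]+.5)/8-.5+[x,y]
        w=toworld(c,p,ztop-h/2)[0]*1000; out.append(w); print("hole",p.round(2),"area",st[i,4]/64,w.round(1))
    return np.array(out)
E
python3 - <<'E'
from holes import *
k=95/395
w=meas(.0885,.011,[(100+185*k,160+128*k),(100+143*k,160+266*k)])
d=w[0]-w[1];print(w.mean(0).round(1),np.hypot(*d[:2]),np.rad2deg(np.arctan2(d[1],d[0])))
to(468.4,279,40,75.1)
E
```

```text
hole [143.84 190.16] area 16.109375 [510.6 269.1  83. ]
hole [133.79 223.49] area 15.71875 [428.7 290.4  83. ]
[469.6 279.7  83. ] 84.5958918484948 -14.610254820684316
pos [469.2 277.8  78.8] t 8.9 shift [ 1.1  0.9 38.8] turn [0.03 0.03 0.2 ] F [ 1.4 -0.6 -0.9] open 44.5 q [ 0.53  0.07 -0.14  1.36 -0.    0.79]
```

>>> carry_out(rows=[[[0.5,-0.1,6],[0,0,0.2],1],[[1,-0.2,14],[0,0,0.2],1],[[1,-0.2,22],[0,0,0.2],1],[[1,-0.2,30],[0,0,0.2],1],[[1,-0.2,38],[0,0,0.2],1],[[1,-0.2,46],[0,0,0.2],1],[[1,-0.2,52],[0,0,0.2],1],[[1,-0.2,54],[0,0,0.2],1]])

```text
time_s: 9.9
position: [0.4679, 0.2776, 0.0238]
ee_rot: [0.13, 0.992, -0.0, -0.0]
ft_force: [0.4, -0.4, -1.8]
opening: 0.0444
```

Run:
```python
from mv import *
to(468.4,279,10,75.1)
from station import r
T=[]
for n,(x,y) in(("top",(100,160)),("scene",(250,75))):
    f=r.grab_frame(n); T.append(cv2.resize(f["image"][y:y+95,x:x+95,::-1],(395,395),interpolation=cv2.INTER_CUBIC))
cv2.imwrite("pics/g4.png",cv2.convertScaleAbs(np.hstack(T),alpha=1.5))
```

```text
pos [467.9 277.6  23.8] t 9.9 shift [-0.2  1.5 13.8] turn [-0.02 -0.02 -0.01] F [ 0.4 -0.4 -1.8] open 44.4 q [ 0.54  0.09 -0.22  1.26 -0.    0.8 ]
```

View pics/g4.png

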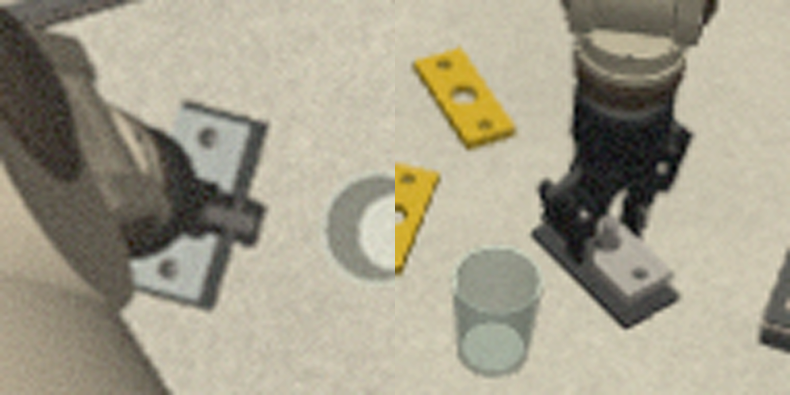

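Run:
```python
from holes import *
k=95/395
w=meas(.0345,.011,[(100+207*k,160+136*k),(100+168*k,160+268*k)])
d=w[0]-w[1];print(w.mean(0).round(1),np.hypot(*d[:2]),np.rad2deg(np.arctan2(d[1],d[0])))
to(468.4,279,10,75.1)
from station import r
T=[]
im=np.mean([r.grab_frame("top")["image"][:,:,::-1].astype(float) for _ in range(4)],0)
for x,y in((135,178),(126,210)):
    T.append(cv2.resize(im[y:y+30,x:x+30].clip(0,255).astype(np.uint8),(390,390),interpolation=cv2.INTER_CUBIC))
cv2.imwrite("pics/g5.png",cv2.convertScaleAbs(np.hstack(T),alpha=1.5))
```

```text
hole [149.17 192.42] area 12.109375 [509.8 269.5  29. ]
hole [139.49 224.11] area 11.0625 [427.7 291.4  29. ]
[468.8 280.4  29. ] 84.90225133645325 -14.904348934348667
pos [468.2 277.8  24.6] t 10.1 shift [ 0.1  1.2 14.6] turn [ 0.02  0.02 -0.  ] F [ 0.5 -0.3 -1.2] open 44.9 q [ 0.54  0.09 -0.22  1.26  0.    0.8 ]
```

View pics/g5.png

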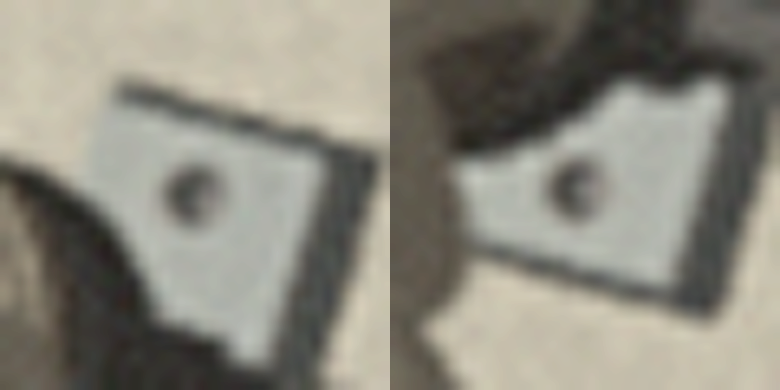

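>>> carry_out(rows=[[[0,0.6,0],[0,0,0],1],[[0,1.2,0],[0,0,0],1],[[0,1.2,1],[0,0,0],1],[[0,1.2,2],[0,0,0],1],[[0,1.2,3],[0,0,0],1],[[0,1.2,3],[0,0,0],1],[[0,1.2,3],[0,0,0],1],[[0,1.2,3],[0,0,0],1]])

```text
time_s: 11.3
position: [0.4683, 0.2789, 0.0214]
ee_rot: [0.13, 0.992, 0.0, 0.0]
ft_force: [-0.1, 0.1, -1.4]
opening: 0.0448
```

Run:
```python
from holes import *
to(468.4,279,10,75.1)
from station import r
T=[]
im=np.mean([r.grab_frame("top")["image"][:,:,::-1].astype(float) for _ in range(4)],0)
c=np.load("cam_top.npy",allow_pickle=True).item()
# overlay: where pin tips (measured initially) are, and expected hole-top centres if plate aligned
for x,y in((135,178),(126,210)):
    t=cv2.convertScaleAbs(cv2.resize(im[y:y+30,x:x+30].clip(0,255).astype(np.uint8),(390,390),interpolation=cv2.INTER_CUBIC),alpha=1.5)
    for s in(1,-1):
        a=np.deg2rad(-14.9);P=np.array([468.4,279,0])+s*42*np.array([np.cos(a),np.sin(a),0])
        th=np.linspace(0,6.28,60)
        for z in(32,):
            q=topx(c,np.c_[P[0]+6*np.cos(th),P[1]+6*np.sin(th),th*0+z]/1000)
            cv2.polylines(t,[(((q-[x,y]+.5)*13-.5).round().astype(np.int32))],True,(0,0,255),1)
        q=topx(c,np.array([[P[0],P[1],18]])/1000)
        cv2.drawMarker(t,tuple(int(v) for v in ((q[0]-[x,y]+.5)*13-.5)),(0,255,0),cv2.MARKER_CROSS,9,1)
    T.append(t)
cv2.imwrite("pics/g6.png",np.hstack(T))
```

```text
pos [468.3 278.9  21.4] t 11.3 shift [-0.1  0.1 11.4] turn [ 0.  0. -0.] F [-0.1  0.1 -1.4] open 44.8 q [ 0.54  0.1  -0.22  1.25 -0.    0.8 ]
```

View pics/g6.png

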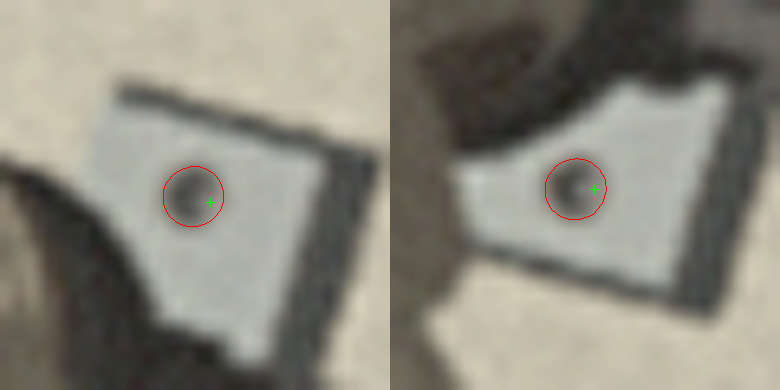

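>>> carry_out(rows=[[[0,0,1.5],[0,0,0],1],[[0,0,3],[0,0,0],1],[[0,0,4.5],[0,0,0],1],[[0,0,6],[0,0,0],1],[[0,0,7.5],[0,0,0],1],[[0,0,9],[0,0,0],1],[[0,0,10],[0,0,0],1],[[0,0,11],[0,0,0],1]])

```text
time_s: 12.5
position: [0.4683, 0.2789, 0.0103]
ee_rot: [0.13, 0.992, 0.0, 0.0]
ft_force: [0.0, -0.4, -1.7]
opening: 0.045
```

>>> carry_out(rows=[[[0,0,0.4],[0,0,0],1],[[0,0,0.8],[0,0,0],1],[[0,0,1.2],[0,0,0],1],[[0,0,1.6],[0,0,0],1],[[0,0,1.6],[0,0,0],1],[[0,0,1.6],[0,0,0],1],[[0,0,1.6],[0,0,0],1],[[0,0,1.6],[0,0,0],1]])

```text
time_s: 13.5
position: [0.4683, 0.2789, 0.0089]
ee_rot: [0.13, 0.992, 0.0, 0.0]
ft_force: [-1.7, -0.6, 2.7]
opening: 0.0445
```

>>> carry_out(rows=[[[0,0,0.3],[0,0,0],1],[[0,0,0.5],[0,0,0],1],[[0,0,0.5],[0,0,0],1],[[0,0,0.5],[0,0,0],1],[[0,0,0.5],[0,0,0],1],[[0,0,0.5],[0,0,0],1],[[0,0,0.5],[0,0,0],1],[[0,0,0.5],[0,0,0],1]])

```text
time_s: 14.5
position: [0.4684, 0.2789, 0.0089]
ee_rot: [0.13, 0.992, 0.0, 0.0]
ft_force: [-3.9, -1.8, 7.1]
opening: 0.0445
```

>>> carry_out(rows=[[[0,0,0],[0,0,0],0.2],[[0,0,0],[0,0,0],-0.2],[[0,0,0],[0,0,0],-0.5],[[0,0,0],[0,0,0],-0.5],[[0,0,-10],[0,0,0],-0.5],[[0,0,-40],[0,0,0],-0.5],[[0,0,-90],[0,0,0],-0.5],[[0,0,-141],[0,0,0],-0.5]])

```text
time_s: 15.5
position: [0.4681, 0.2788, 0.1512]
ee_rot: [0.13, 0.992, 0.0, 0.0]
ft_force: [0.7, -0.5, 0.2]
opening: 0.064
```

Run:
```python
from mv import *
to(467.8,-321.7,150,75)
to(467.8,-321.7,150,0)
to(467.8,-321.7,150,-105)
from station import r
T=[]
for n,(x,y) in(("top",(100,160)),("scene",(250,75))):
    f=r.grab_frame(n); T.append(cv2.resize(f["image"][y:y+95,x:x+95,::-1],(395,395),interpolation=cv2.INTER_CUBIC))
cv2.imwrite("pics/g7.png",cv2.convertScaleAbs(np.hstack(T),alpha=1.5))
```

```text
pos [468.1 278.8 151.2] t 15.5 shift [-154.2 -580.3    1.2] turn [0.   0.01 0.09] F [ 0.7 -0.5  0.2] open 64.0 q [ 0.54  0.06 -0.01  1.5  -0.    0.8 ]
pos [468.1 278.8 151.2] t 15.5 shift [-154.2 -580.3    1.2] turn [1.000e-02 0.000e+00 7.509e+01] F [ 0.7 -0.5  0.2] open 64.0 q [ 0.54  0.06 -0.01  1.5  -0.    0.8 ]
pos [468.1 278.8 151.2] t 15.5 shift [-154.2 -580.3    1.2] turn [-1.0000e-02  1.0000e-02 -1.7991e+02] F [ 0.7 -0.5  0.2] open 64.0 q [ 0.54  0.06 -0.01  1.5  -0.    0.8 ]
```

View pics/g7.png

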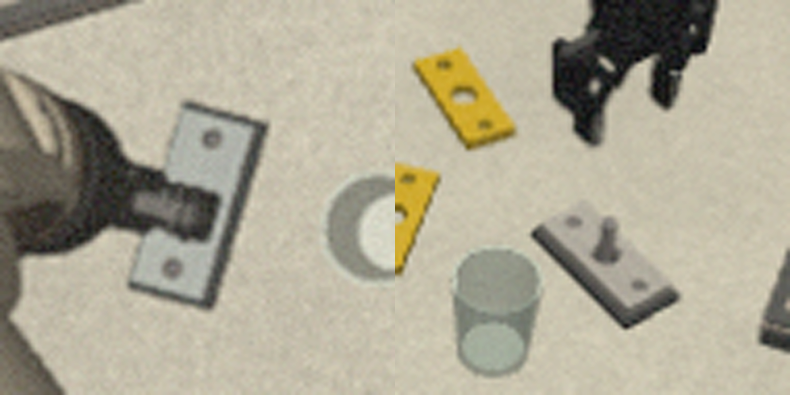

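>>> carry_out(rows=[[[-5,-20,-20],[0,0,0],-0.5],[[-18,-70,-40],[0,0,0],-0.5],[[-33,-125,-40],[0,0,0],-0.6],[[-48,-180,-40],[0,0,0],-0.8],[[-63,-235,-40],[0,0,0],-1],[[-77,-290,-40],[0,0,0],-1],[[-92,-345,-40],[0,0,0],-1],[[-107,-400,-40],[0,0,0],-1]])

```text
time_s: 16.6
position: [0.4685, -0.137, 0.1895]
ee_rot: [0.13, 0.992, -0.0, 0.0]
ft_force: [1.2, -0.4, 0.2]
opening: 0.0852
```

Run:
```python
from mv import *
to(467.8,-321.7,60,75)
```

```text
pos [ 468.5 -137.   189.5] t 16.6 shift [ -46.7 -178.6  129.5] turn [0.   0.05 0.09] F [ 1.2 -0.4  0.2] open 85.2 q [-0.28 -0.07 -0.07  1.58  0.   -0.02]
```

>>> carry_out(rows=[[[-12,-45,0],[0,0,0],-1],[[-24,-90,0],[0,0,0],-1],[[-36,-135,0],[0,0,0],-1],[[-46,-172,20],[0,0,0],-1],[[-46.7,-178.6,55],[0,0,0],-1],[[-46.7,-178.6,95],[0,0,0],-1],[[-46.7,-178.6,125],[0,0,0],-1],[[-46.7,-178.6,130],[0,0,0],-1]])

```text
time_s: 17.6
position: [0.4668, -0.3191, 0.0572]
ee_rot: [0.13, 0.992, 0.001, -0.002]
ft_force: [0.2, 0.4, -0.2]
opening: 0.0857
```

Run:
```python
from mv import *
to(467.8,-321.7,2,75)
from station import r
T=[]
for n,(x,y) in(("top",(330,160)),("scene",(130,190))):
    f=r.grab_frame(n); T.append(cv2.resize(f["image"][y:y+95,x:x+95,::-1],(395,395),interpolation=cv2.INTER_CUBIC))
cv2.imwrite("pics/g8.png",cv2.convertScaleAbs(np.hstack(T),alpha=1.5))
```

```text
pos [ 466.8 -319.1   57.2] t 17.6 shift [-1.8 -2.4 55.2] turn [ 0.07 -0.2   0.09] F [ 0.2  0.4 -0.2] open 85.7 q [-0.6   0.13 -0.11  1.33 -0.   -0.34]
```

View pics/g8.png

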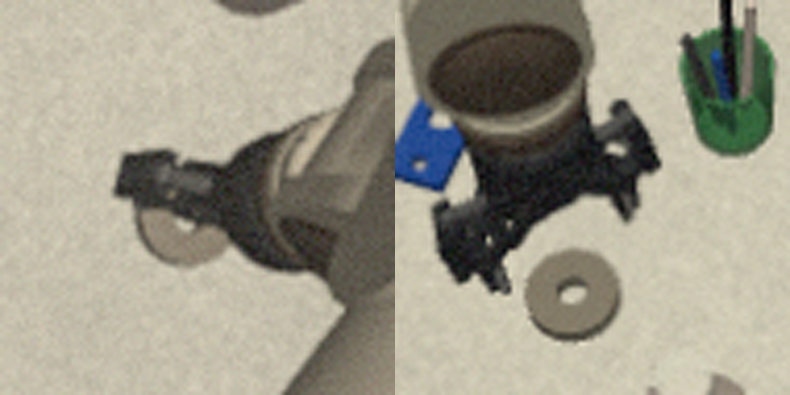

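>>> carry_out(rows=[[[-1,-1.2,8],[0,0,0],-1],[[-1.8,-2.4,20],[0,-0.2,0],-1],[[-1.8,-2.4,32],[0,-0.2,0],-1],[[-1.8,-2.4,42],[0,-0.2,0],-1],[[-1.8,-2.4,50],[0,-0.2,0],-1],[[-1.8,-2.4,56],[0,-0.2,0],-1],[[-1.8,-2.4,58.5],[0,-0.2,0],-1],[[-1.8,-2.4,58.5],[0,-0.2,0],-1]])

```text
time_s: 18.7
position: [0.4692, -0.3226, 0.0007]
ee_rot: [0.13, 0.992, -0.0, 0.002]
ft_force: [0.3, 0.1, 0.0]
opening: 0.0854
```

Run:
```python
from mv import *
to(467.8,-321.7,-1.5,75)
from station import r
f=r.grab_frame("scene"); x,y=130,190
cv2.imwrite("pics/g9.png",cv2.convertScaleAbs(cv2.resize(f["image"][y:y+95,x:x+95,::-1],(395,395),interpolation=cv2.INTER_CUBIC),alpha=1.5))
```

```text
pos [ 469.2 -322.6    0.7] t 18.7 shift [1.6 0.5 2.2] turn [-0.    0.2   0.09] F [0.3 0.1 0. ] open 85.4 q [-0.6   0.16 -0.19  1.22  0.   -0.34]
```

View pics/g9.png

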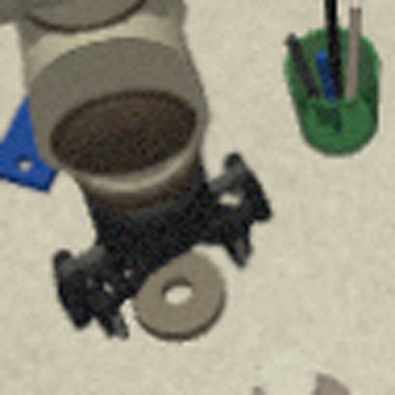

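>>> carry_out(rows=[[[1.4,0.5,2],[0,0.2,0],-1],[[1.4,0.5,2],[0,0.2,0],-0.7],[[1.4,0.5,2],[0,0.2,0],-0.4],[[1.4,0.5,2],[0,0.2,0],0],[[1.4,0.5,2],[0,0.2,0],1],[[1.4,0.5,2],[0,0.2,0],1],[[1.4,0.5,2],[0,0.2,0],1],[[1.4,0.5,2],[0,0.2,0],1]], squeeze=35)

```text
time_s: 19.75
position: [0.4681, -0.3219, -0.0008]
ee_rot: [0.13, 0.992, -0.0, 0.0]
ft_force: [-1.5, 0.7, 4.9]
opening: 0.0612
```

>>> carry_out(rows=[[[0,0,0],[0,0,0],1],[[0,0,0],[0,0,0],1],[[0,0,-3],[0,0,0],1],[[0,0,-10],[0,0,0],1],[[0,0,-25],[0,0,0],1],[[0,0,-50],[0,0,0],1],[[0,0,-75],[0,0,0],1],[[0,0,-80],[0,0,0],1]])

```text
time_s: 20.75
position: [0.4688, -0.3224, 0.0813]
ee_rot: [0.13, 0.992, -0.001, 0.002]
ft_force: [0.4, -1.1, -1.3]
opening: 0.0611
```

Run:
```python
from mv import *
to(468.4,279,185,75.1)
from station import r
f=r.grab_frame("scene"); x,y=130,170
cv2.imwrite("pics/g10.png",cv2.convertScaleAbs(cv2.resize(f["image"][y:y+95,x:x+95,::-1],(395,395),interpolation=cv2.INTER_CUBIC),alpha=1.5))
```

```text
pos [ 468.8 -322.4   81.3] t 20.75 shift [ 154.8  580.9 -105. ] turn [-0.07  0.2  -0.01] F [ 0.4 -1.1 -1.3] open 61.1 q [-0.6   0.12 -0.07  1.37  0.   -0.34]
```

View pics/g10.png

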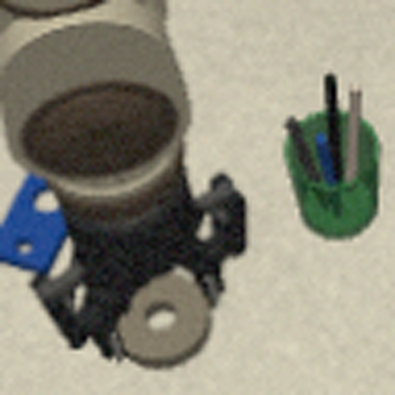

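Run:
```python
from mv import *
c=np.load("cam_scene.npy",allow_pickle=True).item()
from station import r
f=r.grab_frame("scene"); x,y=140,210;S=8
t=cv2.convertScaleAbs(cv2.resize(f["image"][y:y+60,x:x+60,::-1],None,fx=S,fy=S,interpolation=cv2.INTER_CUBIC),alpha=1.5)
th=np.linspace(0,6.28,60)
for rad in(10,32):
  for z in (98.1,82.1):
    q=topx(c,np.c_[468.6+rad*np.cos(th),-322.1+rad*np.sin(th),th*0+z]/1000)
    cv2.polylines(t,[(((q-[x,y]+.5)*S-.5).round().astype(np.int32))],True,(0,0,255) if z>90 else (255,0,0),1)
cv2.imwrite("pics/g11.png",t)
```

```text
(no output)
```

View pics/g11.png

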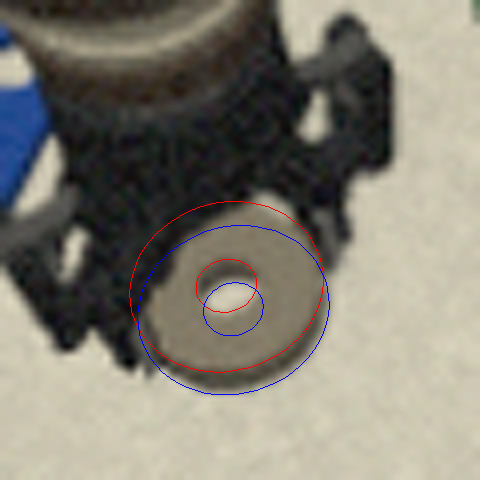

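>>> carry_out(rows=[[[0,0,-35],[0,0,0],1],[[0,0,-80],[0,0.2,0],1],[[5,20,-105],[0,0.2,0],1],[[18,65,-110],[0,0.2,0],1],[[32,120,-110],[0,0.2,0],1],[[47,175,-110],[0,0.2,0],1],[[61,230,-110],[0,0.2,0],1],[[76,285,-110],[0,0.2,0],1]])

```text
time_s: 21.85
position: [0.4672, -0.025, 0.1876]
ee_rot: [0.13, 0.992, 0.0, -0.002]
ft_force: [0.8, -0.2, -0.8]
opening: 0.0615
```

>>> carry_out(rows=[[[15,55,0],[0,0,0],1],[[29,110,0],[0,0,0],1],[[44,165,0],[0,0,0],1],[[58,215,0],[0,0,0],1],[[69,258,0],[0,0,0],1],[[76,284,0],[0,0,0],1],[[78,292,0],[0,0,0],1],[[78,292,0],[0,0,0],1]])

```text
time_s: 22.85
position: [0.4673, 0.2753, 0.1881]
ee_rot: [0.129, 0.992, -0.0, -0.002]
ft_force: [-0.9, 0.3, -0.8]
opening: 0.0612
```

Run:
```python
from mv import *
to(468.4,279,80,75.1)
```

```text
pos [467.3 275.3 188.1] t 22.85 shift [ -0.6   4.  108.1] turn [-0.07 -0.25  0.02] F [-0.9  0.3 -0.8] open 61.2 q [0.53 0.06 0.06 1.58 0.   0.79]
```

>>> carry_out(rows=[[[-0.3,2,10],[0,0,0],1],[[-0.6,4,25],[0,-0.2,0],1],[[-0.6,4,45],[0,-0.2,0],1],[[-0.6,4,65],[0,-0.2,0],1],[[-0.6,4,85],[0,-0.2,0],1],[[-0.6,4,100],[0,-0.2,0],1],[[-0.6,4,110],[0,-0.2,0],1],[[-0.6,4,110],[0,-0.2,0],1]])

```text
time_s: 23.85
position: [0.4684, 0.279, 0.0783]
ee_rot: [0.13, 0.992, -0.0, -0.0]
ft_force: [-0.2, -0.2, -0.8]
opening: 0.0613
```

```bash
cat > ov.py <<'E'
from mv import *
def ov(name,x,y,w,S,circles,cam="scene",n=1):
    from station import r
    c=np.load(f"cam_{cam}.npy",allow_pickle=True).item()
    im=np.mean([r.grab_frame(cam)["image"].astype(float) for _ in range(n)],0).clip(0,255).astype(np.uint8)
    t=cv2.convertScaleAbs(cv2.resize(im[y:y+w,x:x+w,::-1],None,fx=S,fy=S,interpolation=cv2.INTER_CUBIC),alpha=1.5)
    th=np.linspace(0,6.28,60); col=[(0,0,255),(255,0,0),(0,255,0),(0,255,255)]
    for i,(cx,cy,z,rad) in enumerate(circles):
        q=topx(c,np.c_[cx+rad*np.cos(th),cy+rad*np.sin(th),th*0+z]/1000)
        cv2.polylines(t,[(((q-[x,y]+.5)*S-.5).round().astype(np.int32))],True,col[i%4],1)
    cv2.imwrite(name,t)
E
python3 - <<'E'
from ov import *
to(468.4,279,40,75.1)
from station import r
p=r.observe()["position"]*1000
ov("pics/g12.png",260,95,70,8,[(p[0],p[1],p[2]+17,32),(p[0],p[1],p[2]+17,10),(468.4,279,60,2)])
E
```

```text
pos [468.4 279.   78.3] t 23.85 shift [ 0.   0.  38.3] turn [-0.05 -0.04 -0.01] F [-0.2 -0.2 -0.8] open 61.3 q [ 0.54  0.07 -0.13  1.36 -0.    0.8 ]
```

View pics/g12.png

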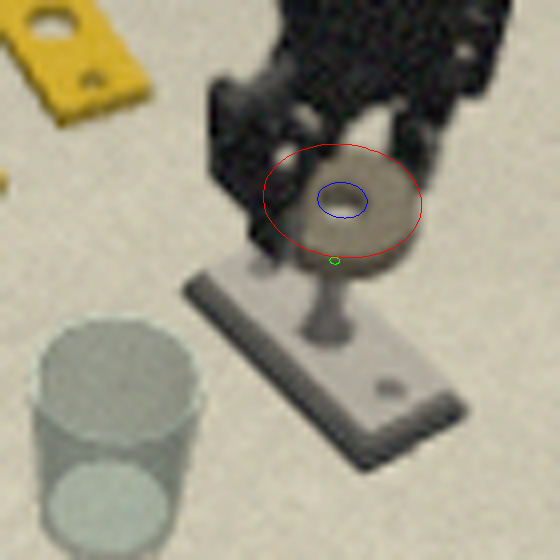

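>>> carry_out(rows=[[[0,0,6],[0,0,0],1],[[0,0,14],[0,0,0],1],[[0,0,20],[0,0,0],1],[[0,0,25],[0,0,0],1],[[0,0,30],[0,0,0],1],[[0,0,35],[0,0,0],1],[[0,0,40],[0,0,0],1],[[0,0,42],[0,0,0],1]])

```text
time_s: 24.9
position: [0.4686, 0.2792, 0.0366]
ee_rot: [0.13, 0.992, -0.0, -0.0]
ft_force: [0.5, 0.1, -1.4]
opening: 0.0616
```

>>> carry_out(rows=[[[0,0,3],[0,0,0],1],[[0,0,6],[0,0,0],1],[[0,0,9],[0,0,0],1],[[0,0,11],[0,0,0],1],[[0,0,13],[0,0,0],1],[[0,0,14.5],[0,0,0],1],[[0,0,15.5],[0,0,0],1],[[0,0,15.5],[0,0,0],1]])

```text
time_s: 25.9
position: [0.4687, 0.2793, 0.0214]
ee_rot: [0.13, 0.992, -0.0, -0.0]
ft_force: [-1.3, 0.4, -1.3]
opening: 0.0618
```

Run:
```python
from ov import *
to(468.4,279,18.2,75.1)
```

```text
pos [468.7 279.3  21.4] t 25.9 shift [ 0.3 -0.3  3.2] turn [-0.   -0.   -0.01] F [-1.3  0.4 -1.3] open 61.8 q [ 0.54  0.1  -0.22  1.25 -0.    0.8 ]
```

>>> carry_out(rows=[[[0,0,0.5],[0,0,0],1],[[0,0,1],[0,0,0],1],[[0,0,1.5],[0,0,0],1],[[0,0,2],[0,0,0],1],[[0,0,2.4],[0,0,0],1],[[0,0,2.4],[0,0,0],1],[[0,0,2.4],[0,0,0],1],[[0,0,2.4],[0,0,0],1]])

```text
time_s: 26.9
position: [0.4688, 0.2793, 0.0191]
ee_rot: [0.13, 0.992, 0.0, 0.0]
ft_force: [-0.3, 0.4, -0.1]
opening: 0.0616
```

>>> carry_out(rows=[[[0,0,0.3],[0,0,0],1],[[0,0,0.6],[0,0,0],1],[[0,0,0.9],[0,0,0],1],[[0,0,1.2],[0,0,0],1],[[0,0,1.2],[0,0,0],1],[[0,0,1.2],[0,0,0],1],[[0,0,1.2],[0,0,0],1],[[0,0,1.2],[0,0,0],1]])

```text
time_s: 27.9
position: [0.4687, 0.2793, 0.0182]
ee_rot: [0.13, 0.992, 0.0, 0.0]
ft_force: [-3.9, -2.2, 6.1]
opening: 0.0614
```

>>> carry_out(rows=[[[0,0,0],[0,0,0],-0.3],[[0,0,0],[0,0,0],-0.7],[[0,0,0],[0,0,0],-0.9],[[0,0,0],[0,0,0],-0.9],[[0,0,-10],[0,0,0],-0.9],[[0,0,-40],[0,0,0],-0.9],[[0,0,-90],[0,0,0],-0.9],[[0,0,-141],[0,0,0],-0.9]])

```text
time_s: 28.9
position: [0.4685, 0.2792, 0.161]
ee_rot: [0.13, 0.992, 0.0, 0.0]
ft_force: [1.4, -0.3, 0.7]
opening: 0.0807
```

Run:
```python
from ov import *
to(615,-145.2,160,75.1)
to(615,-145.2,160,0)
ov("pics/g13.png",260,95,70,8,[(468.4,279,35,32),(468.4,279,60,2)])
```

```text
pos [468.5 279.2 161. ] t 28.9 shift [-250.7 -372.4    0.9] turn [ 0.01  0.01 -0.01] F [ 1.4 -0.3  0.7] open 80.7 q [ 0.54  0.06  0.01  1.52 -0.    0.8 ]
pos [468.5 279.2 161. ] t 28.9 shift [-250.7 -372.4    0.9] turn [1.000e-02 0.000e+00 7.509e+01] F [ 1.4 -0.3  0.7] open 80.7 q [ 0.54  0.06  0.01  1.52 -0.    0.8 ]
```

View pics/g13.png

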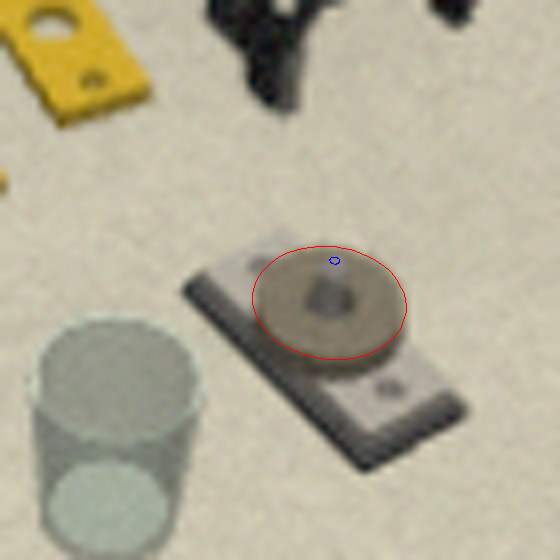

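>>> carry_out(rows=[[[-22,-33,0],[0,0,0],-0.8],[[-60,-90,0],[0,0,0],-0.7],[[-97,-145,0],[0,0,0],-0.6],[[-134,-200,0],[0,0,0],-0.5],[[-170,-254,0],[0,0,0],-0.4],[[-207,-308,0],[0,0,0],-0.4],[[-238,-354,0],[0,0,0],-0.4],[[-250,-372,0],[0,0,0],-0.4]])

```text
time_s: 29.95
position: [0.6151, -0.1476, 0.159]
ee_rot: [0.131, 0.991, -0.0, 0.0]
ft_force: [0.4, -0.0, 0.3]
opening: 0.0599
```

Run:
```python
from ov import *
to(615,-145.2,60,75.1)
from station import r
f=r.grab_frame("scene"); cv2.imwrite("pics/g14.png",cv2.convertScaleAbs(cv2.resize(f["image"][:,:,::-1],(800,600)),alpha=1.5))
```

```text
pos [ 615.1 -147.6  159. ] t 29.95 shift [ 0.7  2.3 99. ] turn [-0.01  0.03 -0.13] F [ 0.4 -0.   0.3] open 59.9 q [-0.24  0.27  0.25  1.55 -0.    0.03]
```

View pics/g14.png

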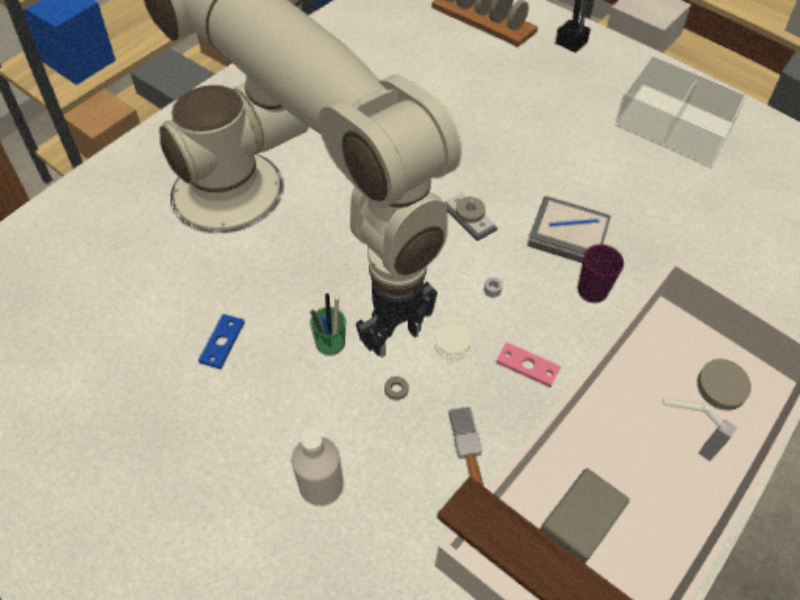

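>>> carry_out(rows=[[[0.4,1,15],[0,0,0],-0.4],[[0.7,2.3,35],[0,0,0],-0.4],[[0.7,2.3,60],[0,0,0],-0.4],[[0.7,2.3,85],[0,0,0],-0.4],[[0.7,2.3,105],[0,0,0],-0.4],[[0.7,2.3,120],[0,0,0],-0.4],[[0.7,2.3,125],[0,0,0],-0.4],[[0.7,2.3,125],[0,0,0],-0.4]])

```text
time_s: 31.0
position: [0.6147, -0.142, 0.0341]
ee_rot: [0.13, 0.992, -0.0, 0.0]
ft_force: [-0.1, 0.0, 1.0]
opening: 0.0595
```

Run:
```python
from ov import *
to(615,-145.2,0.5,75.1)
ov("pics/g15.png",215,200,60,8,[(615,-145.2,14,22)])
```

```text
pos [ 614.7 -142.    34.1] t 31.0 shift [-1.1 -3.  33.6] turn [-0.    0.01 -0.  ] F [-0.1  0.   1. ] open 59.5 q [-0.23  0.29  0.03  1.31 -0.    0.03]
```

View pics/g15.png

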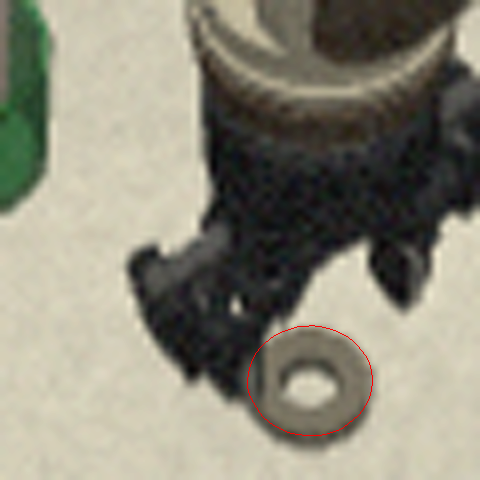

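>>> carry_out(rows=[[[-1.1,-3,2],[0,0,0],-0.4],[[-1.1,-3,10],[0,0,0],-0.4],[[-1.1,-3,18],[0,0,0],-0.4],[[-1.1,-3,25],[0,0,0],-0.4],[[-1.1,-3,30],[0,0,0],-0.4],[[-1.1,-3,33.5],[0,0,0],-0.4],[[-1.1,-3,33.5],[0,0,0],-0.4],[[-1.1,-3,33.5],[0,0,0],-0.4]])

```text
time_s: 32.05
position: [0.615, -0.1453, 0.0006]
ee_rot: [0.13, 0.992, -0.0, 0.0]
ft_force: [0.1, -0.5, -0.1]
opening: 0.0597
```

Run:
```python
from ov import *
to(615,-145.2,0.5,75.1)
```

```text
pos [ 6.150e+02 -1.453e+02  6.000e-01] t 32.05 shift [0.  0.1 0.1] turn [ 0.    0.02 -0.01] F [ 0.1 -0.5 -0.1] open 59.7 q [-0.23  0.31 -0.01  1.25  0.    0.03]
```

>>> carry_out(rows=[[[0,0,0],[0,0,0],-0.1],[[0,0,0],[0,0,0],0.3],[[0,0,0],[0,0,0],1],[[0,0,0],[0,0,0],1],[[0,0,0],[0,0,0],1],[[0,0,0],[0,0,0],1],[[0,0,0],[0,0,0],1],[[0,0,0],[0,0,0],1]], squeeze=35)

```text
time_s: 33.05
position: [0.6151, -0.1454, 0.0011]
ee_rot: [0.13, 0.992, -0.0, 0.0]
ft_force: [-3.0, -0.8, 5.9]
opening: 0.0422
```

>>> carry_out(rows=[[[0,0,-2],[0,0,0],1],[[0,0,-8],[0,0,0],1],[[0,0,-25],[0,0,0],1],[[0,0,-55],[0,0,0],1],[[0,0,-90],[0,0,0],1],[[0,0,-130],[0,0,0],1],[[0,0,-150],[0,0,0],1],[[0,0,-160],[0,0,0],1]])

```text
time_s: 34.05
position: [0.6154, -0.1454, 0.1628]
ee_rot: [0.13, 0.992, -0.0, 0.001]
ft_force: [-0.2, -0.1, -1.3]
opening: 0.0422
```

Run:
```python
from ov import *
from station import r
p=r.observe()["position"]*1000
to(468.4,279,160,75.1)
ov("pics/g16.png",215,165,70,8,[(p[0],p[1],p[2]+13.5,22),(p[0],p[1],p[2]+13.5,10)])
```

```text
pos [ 615.4 -145.4  162.8] t 34.05 shift [251.2 372.3   2.2] turn [ 0.    0.16 -0.01] F [-0.2 -0.1 -1.3] open 42.2 q [-0.23  0.27  0.25  1.55 -0.    0.03]
```

View pics/g16.png

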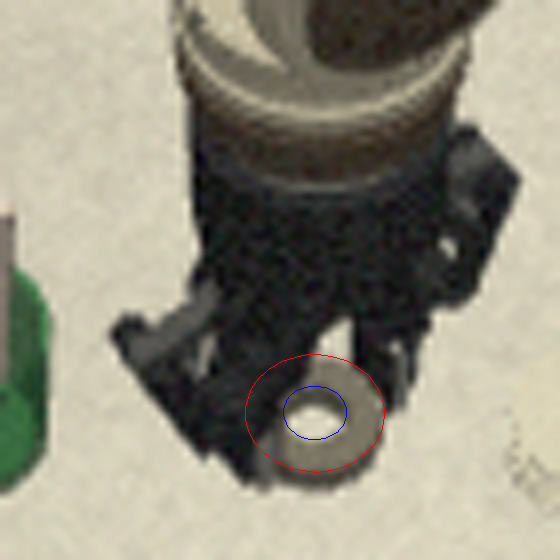

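>>> carry_out(rows=[[[22,33,0],[0,0,0],1],[[60,90,0],[0,0,0],1],[[97,145,0],[0,0,0],1],[[134,200,0],[0,0,0],1],[[170,254,0],[0,0,0],1],[[207,308,0],[0,0,0],1],[[238,354,0],[0,0,0],1],[[251,372,0],[0,0,0],1]])

```text
time_s: 35.1
position: [0.4663, 0.2811, 0.1596]
ee_rot: [0.129, 0.992, -0.0, -0.001]
ft_force: [-0.2, -0.0, -0.9]
opening: 0.0426
```

>>> carry_out(rows=[[[0,0,10],[0,0,0],1],[[0,0,25],[0,0,0],1],[[0,0,40],[0,0,0],1],[[0,0,55],[0,0,0],1],[[0,0,67],[0,0,0],1],[[0,0,75],[0,0,0],1],[[0,0,75],[0,0,0],1],[[0,0,75],[0,0,0],1]])

```text
time_s: 36.1
position: [0.4682, 0.2789, 0.0859]
ee_rot: [0.13, 0.992, 0.0, 0.0]
ft_force: [-0.3, 0.1, -0.4]
opening: 0.0423
```

Run:
```python
from ov import *
from station import r
p=r.observe()["position"]*1000
to(468.4,279,50,75.1)
ov("pics/g17.png",260,85,70,8,[(p[0],p[1],p[2]+13.5,22),(p[0],p[1],p[2]+13.5,10),(468.4,279,60,2)])
```

```text
pos [468.2 278.9  85.9] t 36.1 shift [-0.2  0.1 35.9] turn [0.03 0.03 0.  ] F [-0.3  0.1 -0.4] open 42.3 q [ 0.54  0.07 -0.12  1.38 -0.    0.8 ]
```

View pics/g17.png

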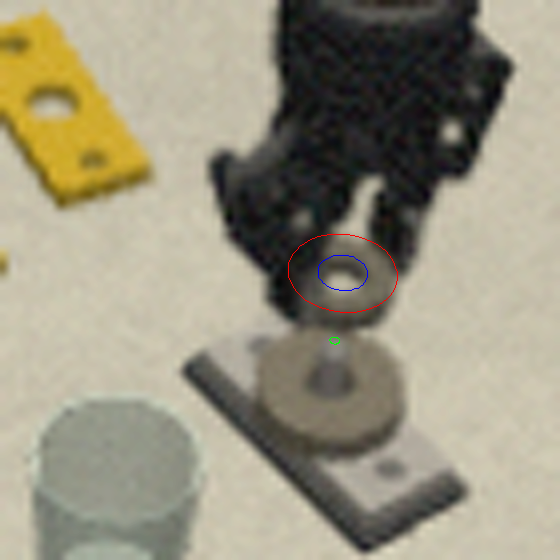

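Aligned with the post (bore at (343,272), post tip at (335,340)). Lowering.

>>> carry_out(rows=[[[0,0,6],[0,0,0],1],[[0,0,13],[0,0,0],1],[[0,0,20],[0,0,0],1],[[0,0,27],[0,0,0],1],[[0,0,34],[0,0,0],1],[[0,0,40],[0,0,0],1],[[0,0,44],[0,0,0],1],[[0,0,46],[0,0,0],1]])

```text
time_s: 37.15
position: [0.4679, 0.2787, 0.0391]
ee_rot: [0.13, 0.992, -0.0, -0.0]
ft_force: [-0.0, 0.2, -1.2]
opening: 0.0422
```

>>> carry_out(rows=[[[0,0,0.7],[0,0,0],1],[[0,0,1.4],[0,0,0],1],[[0,0,2],[0,0,0],1],[[0,0,2.5],[0,0,0],1],[[0,0,3],[0,0,0],1],[[0,0,3],[0,0,0],1],[[0,0,3],[0,0,0],1],[[0,0,3],[0,0,0],1]])

```text
time_s: 38.15
position: [0.468, 0.2788, 0.0364]
ee_rot: [0.13, 0.992, -0.0, -0.0]
ft_force: [-0.2, 0.5, -0.9]
opening: 0.0423
```

>>> carry_out(rows=[[[0,0,0.3],[0,0,0],1],[[0,0,0.6],[0,0,0],1],[[0,0,0.9],[0,0,0],1],[[0,0,1.1],[0,0,0],1],[[0,0,1.1],[0,0,0],1],[[0,0,1.1],[0,0,0],1],[[0,0,1.1],[0,0,0],1],[[0,0,1.1],[0,0,0],1]])

```text
time_s: 39.15
position: [0.468, 0.2788, 0.036]
ee_rot: [0.13, 0.992, 0.0, 0.0]
ft_force: [-2.9, -1.5, 6.4]
opening: 0.0425
```

>>> carry_out(rows=[[[0,0,0],[0,0,0],0],[[0,0,0],[0,0,0],-0.3],[[0,0,0],[0,0,0],-0.5],[[0,0,0],[0,0,0],-0.5],[[0,0,-10],[0,0,0],-0.5],[[0,0,-40],[0,0,0],-0.5],[[0,0,-80],[0,0,0],-0.5],[[0,0,-110],[0,0,0],-0.5]])

```text
time_s: 40.15
position: [0.4683, 0.2789, 0.1478]
ee_rot: [0.13, 0.992, 0.001, 0.001]
ft_force: [0.5, 1.4, -0.8]
opening: 0.064
```

Run:
```python
from ov import *
to(618,150.5,145,75.1)
ov("pics/g18.png",260,95,70,8,[(468.4,279,35,32),(468.4,279,49,22),(468.4,279,60,2)])
ov("pics/g19.png",165,120,40,12,[(618,150.5,22,18),(618,150.5,0,18)],cam="top",n=2)
```

```text
pos [468.3 278.9 147.8] t 40.15 shift [-177.7  -85.6    2.9] turn [ 0.08  0.07 -0.01] F [ 0.5  1.4 -0.8] open 64.0 q [ 0.54  0.06 -0.02  1.5  -0.    0.8 ]
```

View pics/g18.png

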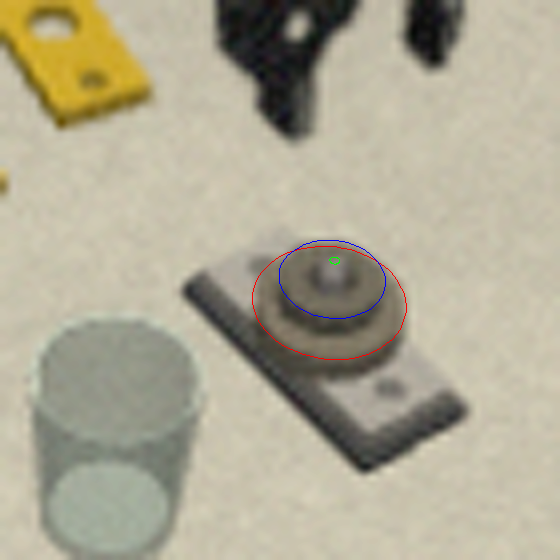

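View pics/g19.png

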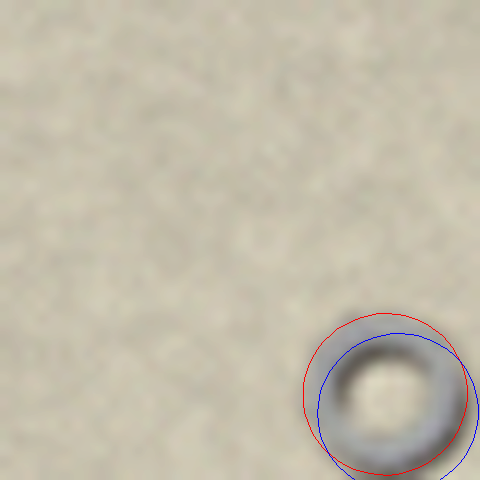

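>>> carry_out(rows=[[[-20,-10,0],[0,0,0],-0.4],[[-60,-29,0],[0,0,0],-0.3],[[-100,-48,0],[0,0,0],-0.3],[[-140,-67,10],[0,0,0],-0.3],[[-170,-82,30],[0,0,0],-0.3],[[-177.5,-85.6,60],[0,0,0],-0.3],[[-177.5,-85.6,85],[0,0,0],-0.3],[[-177.5,-85.6,95],[0,0,0],-0.3]])

```text
time_s: 41.3
position: [0.6162, 0.1499, 0.0476]
ee_rot: [0.13, 0.992, -0.001, -0.002]
ft_force: [0.6, 0.3, 0.5]
opening: 0.0556
```

>>> carry_out(rows=[[[0,0,0],[0,0,0],-0.3],[[0,0,3],[0,0,0],-0.3],[[0,0,6],[0,0,0],-0.3],[[0,0,10],[0,0,0],-0.3],[[0,0,12],[0,0,0],-0.3],[[0,0,12],[0,0,0],-0.3],[[0,0,12],[0,0,0],-0.3],[[0,0,12],[0,0,0],-0.3]])

```text
time_s: 42.3
position: [0.6176, 0.1504, 0.0384]
ee_rot: [0.13, 0.992, 0.0, 0.0]
ft_force: [-0.4, -0.9, -0.1]
opening: 0.0554
```

Run:
```python
from ov import *
to(618,150.5,3,75.1)
ov("pics/g20.png",275,135,60,8,[(618,150.5,22,18)])
```

```text
pos [617.6 150.4  38.4] t 42.3 shift [-0.4  0.2 35.4] turn [ 0.    0.01 -0.01] F [-0.4 -0.9 -0.1] open 55.4 q [ 0.24  0.3   0.05  1.32 -0.    0.5 ]
```

View pics/g20.png

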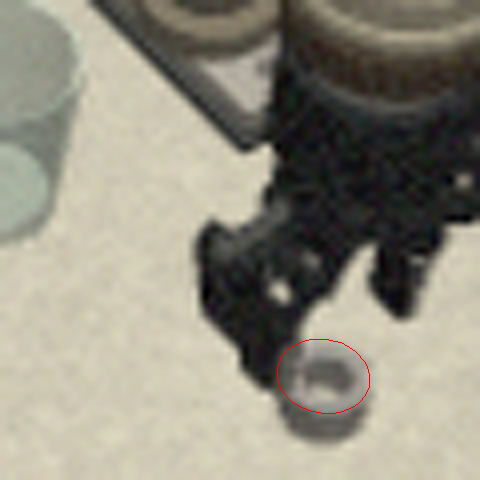

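>>> carry_out(rows=[[[-0.4,0.2,6],[0,0,0],-0.3],[[-0.4,0.2,14],[0,0,0],-0.3],[[-0.4,0.2,22],[0,0,0],-0.3],[[-0.4,0.2,29],[0,0,0],-0.3],[[-0.4,0.2,34],[0,0,0],-0.3],[[-0.4,0.2,35.5],[0,0,0],-0.3],[[-0.4,0.2,35.5],[0,0,0],-0.3],[[-0.4,0.2,35.5],[0,0,0],-0.3]])

```text
time_s: 43.35
position: [0.6181, 0.1505, 0.0031]
ee_rot: [0.13, 0.992, 0.0, 0.0]
ft_force: [0.1, -0.6, -0.3]
opening: 0.0554
```

>>> carry_out(rows=[[[0,0,0],[0,0,0],0],[[0,0,0],[0,0,0],0.3],[[0,0,0],[0,0,0],1],[[0,0,0],[0,0,0],1],[[0,0,0],[0,0,0],1],[[0,0,0],[0,0,0],1],[[0,0,0],[0,0,0],1],[[0,0,0],[0,0,0],1]], squeeze=40)

```text
time_s: 44.35
position: [0.6182, 0.1505, 0.0034]
ee_rot: [0.13, 0.992, 0.0, 0.0]
ft_force: [-0.9, -0.9, 5.3]
opening: 0.035
```

>>> carry_out(rows=[[[0,0,-2],[0,0,0],1],[[0,0,-8],[0,0,0],1],[[0,0,-25],[0,0,0],1],[[0,0,-55],[0,0,0],1],[[0,0,-90],[0,0,0],1],[[0,0,-120],[0,0,0],1],[[0,0,-140],[0,0,0],1],[[0,0,-142],[0,0,0],1]])

```text
time_s: 45.35
position: [0.6188, 0.1507, 0.1475]
ee_rot: [0.13, 0.992, 0.001, 0.002]
ft_force: [-0.5, -0.1, -1.5]
opening: 0.0351
```

Run:
```python
from ov import *
from station import r
p=r.observe()["position"]*1000
to(468.4,279,145,75.1)
ov("pics/g21.png",270,100,70,8,[(p[0],p[1],p[2]+19,18),(p[0],p[1],p[2]+19,10)])
```

```text
pos [618.8 150.7 147.5] t 45.35 shift [178.3  85.3   2.1] turn [ 0.1   0.19 -0.  ] F [-0.5 -0.1 -1.5] open 35.1 q [0.24 0.28 0.23 1.52 0.   0.5 ]
```

View pics/g21.png

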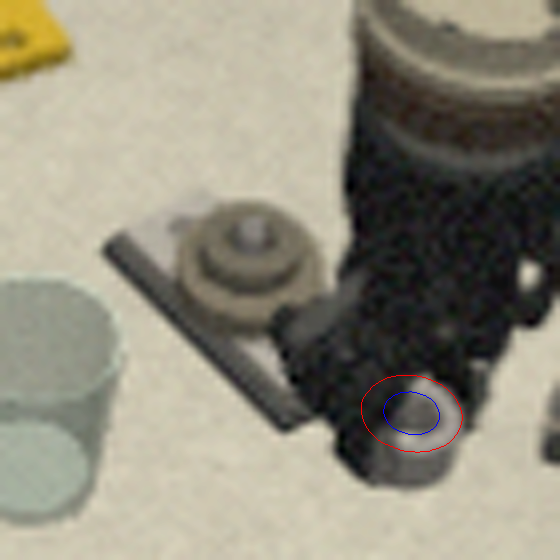

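>>> carry_out(rows=[[[15,7,0],[0,0,0],1],[[50,24,0],[0,0,0],1],[[85,41,0],[0,0,0],1],[[120,58,0],[0,0,0],1],[[150,72,0],[0,0,0],1],[[172,82,0],[0,0,0],1],[[178,85.3,0],[0,0,0],1],[[178,85.3,0],[0,0,0],1]])

```text
time_s: 46.4
position: [0.4674, 0.2788, 0.1443]
ee_rot: [0.129, 0.992, -0.0, -0.0]
ft_force: [0.1, -0.2, -1.1]
opening: 0.0351
```

>>> carry_out(rows=[[[0,0,8],[0,0,0],1],[[0,0,18],[0,0,0],1],[[0,0,30],[0,0,0],1],[[0,0,40],[0,0,0],1],[[0,0,48],[0,0,0],1],[[0,0,52],[0,0,0],1],[[0,0,52],[0,0,0],1],[[0,0,52],[0,0,0],1]])

```text
time_s: 47.4
position: [0.4681, 0.2788, 0.0932]
ee_rot: [0.13, 0.992, 0.0, 0.0]
ft_force: [0.0, 0.0, -1.0]
opening: 0.0353
```

Run:
```python
from ov import *
from station import r
p=r.observe()["position"]*1000
to(468.4,279,65,75.1)
ov("pics/g22.png",260,85,70,8,[(p[0],p[1],p[2]+18.7,18),(p[0],p[1],p[2]+18.7,10),(468.4,279,60,2)],n=2)
```

```text
pos [468.1 278.8  93.2] t 47.4 shift [-0.3  0.2 28.2] turn [ 0.03  0.03 -0.  ] F [ 0.  0. -1.] open 35.3 q [ 0.54  0.07 -0.11  1.39  0.    0.8 ]
```

View pics/g22.png

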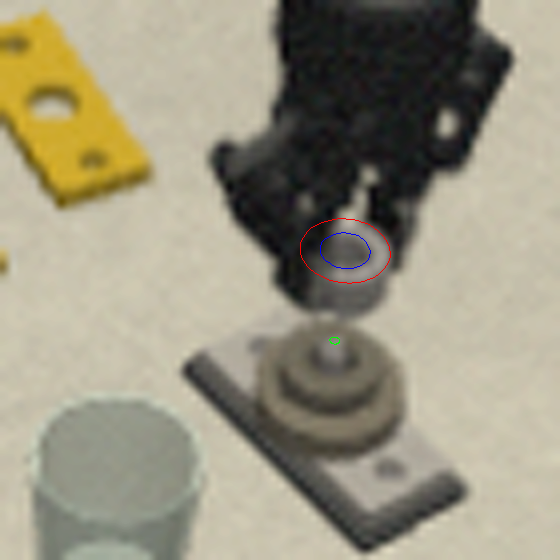

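>>> carry_out(rows=[[[-0.3,0.2,6],[0,0,0],1],[[-0.3,0.2,14],[0,0,0],1],[[-0.3,0.2,21],[0,0,0],1],[[-0.3,0.2,27],[0,0,0],1],[[-0.3,0.2,32],[0,0,0],1],[[-0.3,0.2,36],[0,0,0],1],[[-0.3,0.2,38],[0,0,0],1],[[-0.3,0.2,38],[0,0,0],1]])

```text
time_s: 48.5
position: [0.4682, 0.2788, 0.0548]
ee_rot: [0.13, 0.992, 0.0, -0.0]
ft_force: [0.1, 0.1, -0.2]
opening: 0.0349
```

>>> carry_out(rows=[[[0,0,0.5],[0,0,0],1],[[0,0,1],[0,0,0],1],[[0,0,1.5],[0,0,0],1],[[0,0,2],[0,0,0],1],[[0,0,2.3],[0,0,0],1],[[0,0,2.3],[0,0,0],1],[[0,0,2.3],[0,0,0],1],[[0,0,2.3],[0,0,0],1]])

```text
time_s: 49.5
position: [0.4682, 0.2788, 0.0525]
ee_rot: [0.13, 0.992, 0.0, 0.0]
ft_force: [0.4, -0.3, -0.5]
opening: 0.035
```

>>> carry_out(rows=[[[0,0,0.3],[0,0,0],1],[[0,0,0.6],[0,0,0],1],[[0,0,0.8],[0,0,0],1],[[0,0,0.8],[0,0,0],1],[[0,0,0.8],[0,0,0],1],[[0,0,0.8],[0,0,0],1],[[0,0,0.8],[0,0,0],1],[[0,0,0.8],[0,0,0],1]])

```text
time_s: 50.5
position: [0.4683, 0.2789, 0.0523]
ee_rot: [0.13, 0.992, 0.0, 0.0]
ft_force: [-1.5, -1.3, 5.5]
opening: 0.0356
```

Seated with about 6 N of contact at the expected height. Release and retreat.

>>> carry_out(rows=[[[0,0,0],[0,0,0],0],[[0,0,0],[0,0,0],-0.3],[[0,0,0],[0,0,0],-0.5],[[0,0,0],[0,0,0],-0.5],[[0,0,-10],[0,0,0],-0.5],[[0,0,-40],[0,0,0],-0.5],[[0,0,-90],[0,0,0],-0.5],[[0,0,-140],[0,0,0],-0.5]])

```text
time_s: 51.5
position: [0.468, 0.2787, 0.1938]
ee_rot: [0.13, 0.992, 0.0, 0.0]
ft_force: [1.3, 0.7, 0.1]
opening: 0.0646
```

>>> carry_out(rows=[[[20,0,0],[0,0,0],-0.5],[[60,0,0],[0,0,0],-0.5],[[100,0,0],[0,0,0],-0.5],[[140,0,0],[0,0,0],-0.5],[[160,0,0],[0,0,0],-0.5],[[160,0,0],[0,0,0],-0.5],[[160,0,0],[0,0,0],-0.5],[[160,0,0],[0,0,0],-0.5]])

```text
time_s: 52.5
position: [0.3141, 0.3197, 0.1915]
ee_rot: [0.13, 0.991, -0.0, -0.0]
ft_force: [-0.6, 0.2, -0.1]
opening: 0.0641
```

Run:
```python
from ov import *
from station import r
C=[(468.4,279,71,18),(468.4,279,49,22),(468.4,279,35,32)]
ov("pics/f1.png",260,85,70,8,C,n=2)
ov("pics/f2.png",110,170,70,8,C,n=2,cam="top")
f=r.grab_frame("scene"); cv2.imwrite("pics/f3.png",cv2.convertScaleAbs(cv2.resize(f["image"][:,:,::-1],(800,600)),alpha=1.5))
a=cv2.imread("pics/avg_scene.png").astype(int);b=f["image"][:,:,::-1].astype(int)
d=np.abs(a-b).max(2)
for n,(x,y,w,h) in dict(tumbler=(260,132,28,34),pencup=(195,184,28,44),dishes=(275,205,30,30),wash=(183,270,40,55)).items(): print(n,d[y:y+h,x:x+w].mean().round(1),np.percentile(d[y:y+h,x:x+w],99))
print(r.observe()["ft_force"],np.abs(r.observe()["dq"]).max())
```

```text
tumbler 2.1 6.0
pencup 2.9 10.0
dishes 2.0 5.0
wash 2.2 5.0
[-0.00677449 -0.30793405  0.56067854] 0.002975706078149946
```

View pics/f1.png

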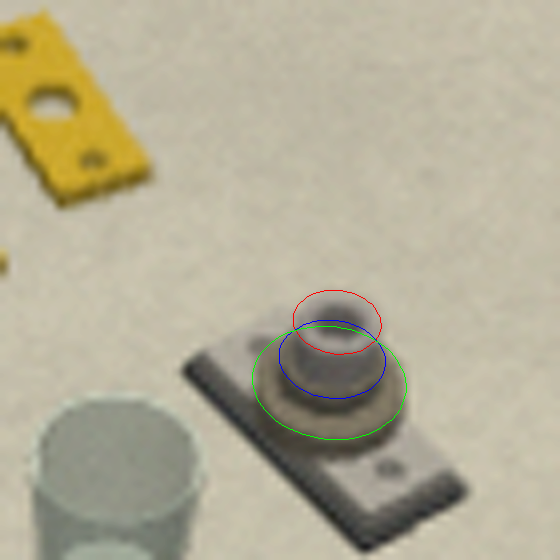

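View pics/f2.png

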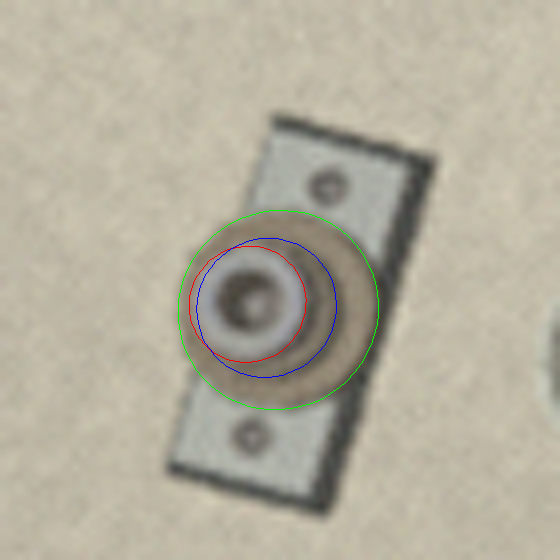

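View pics/f3.png

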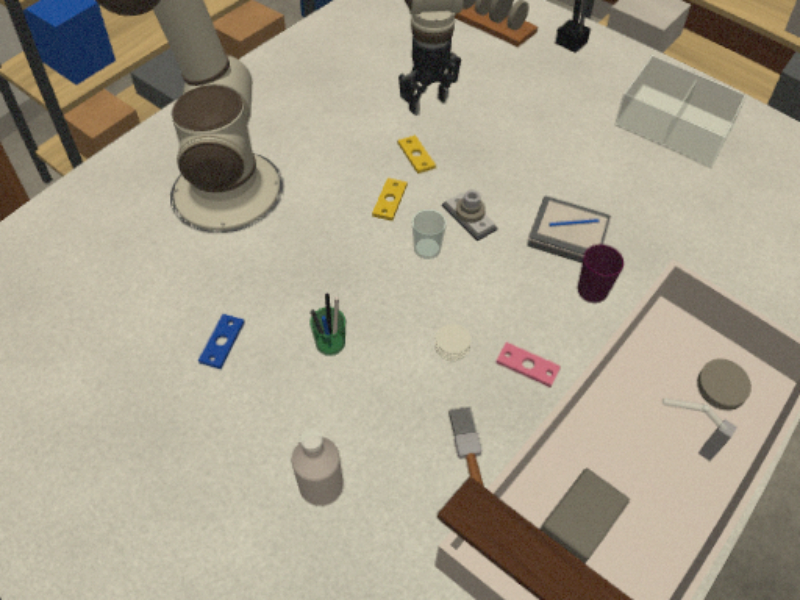

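The stack is concentric and flat, both pins show in the flange holes, and the bystanders haven't moved. I'm handing the job in.

```bash
python3 -c "
from station import r
print(r.job_done(), r.observe()['time_s'])"
```

```text
the job is handed in; nothing more can be done
the job is handed in; nothing more can be done
```

The wheel set is built on the stand in the order asked: flange plate over the post and both dowel pins, then the large wheel, the small wheel and the collar. I lowered each part until the wrist force showed light contact (about 5–7 N) at its expected seated height, then released it and handed the job in after about 53 s.

- **Fit:** in the last pictures the rings lie within about 1–2 mm of the predicted seated circles in both camera views. Both pins show in the flange holes.
- **Other things:** the picture areas around the tumbler, pen cup, dishes and wash bottle match the first pictures to within image noise.
- **Robot:** it was clear of everything and at rest, with the wrist force near zero.
- **Readings that disagreed:**
  - The gripper opening read 1–3 mm under the known part sizes, for example 61 mm on the 64 mm wheel. The pictures still showed the parts centred, so I took this as a reading offset.
  - My first camera estimate of the flange's position above the pins was about 2 mm off, because the shiny pin skewed the measured hole centre. I followed the measured arm pose instead, and an overlay on the camera picture confirmed it before I lowered the plate.

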